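# Pack the seasoning canisters upright in the glass box and press its lid shut

### The job

First lean every seasoning canister, cap end up, on the sloped wooden rest and let go, so that all of them lie parked there together and can be taken again by the cap end. Then stand them all upright, caps up, inside the glass box. Finally lay the lid squarely over the box, press it down until it is seated level with all four latch tabs fully down, and let go; leave the cups and the bowl where they are.

Things in the scene. Friction and masses are not known exactly. Their poses are not given: they have to be found in the camera images.
- canister_red: square steel seasoning canister with a red cap and a paper band, 34 x 34 x 95 mm (cap end included, full 34 mm square all along), about 0.12 kg. Origin at its centre; its x axis runs along its length and points to the cap end. Starts lying on its side on the counter, cap pointing roughly to the robot's left (+y, up to about 42 degrees off). May be absent. Rigid.
- canister_green: square steel seasoning canister with a green cap and a paper band, 34 x 34 x 95 mm (cap end included, full 34 mm square all along), about 0.12 kg. Origin at its centre; its x axis runs along its length and points to the cap end. Starts lying on its side on the counter, cap pointing roughly to the robot's left (+y, up to about 42 degrees off). May be absent. Rigid.
- canister_yellow: square steel seasoning canister with a yellow cap and a paper band, 34 x 34 x 95 mm (cap end included, full 34 mm square all along), about 0.12 kg. Origin at its centre; its x axis runs along its length and points to the cap end. Starts lying on its side on the counter, cap pointing roughly to the robot's left (+y, up to about 42 degrees off). May be absent. Rigid.
- rest: wooden sloped rest fixed to the counter, 204 mm wide (its y), 72 mm high. Origin on the counter under its middle. Its face rises at 45 degrees towards its +x axis (roughly the robot's left, world +y) from a foot ledge. Face 65 mm long up the slope, so a parked canister's cap end stands 30 mm clear beyond it. Three bays side by side, 70 mm apart along y, parted by dark lines.
- rest_edge (a point): middle of the line where the rest's sloped face meets its foot ledge, 25 mm above the counter. The ledge stands 14 mm out from the face, square to it.
- bay0 (a point): where the centre of a canister lies when parked in the first bay (rest y = -70 mm), foot on the ledge, side on the face, length up the slope. Axes as the rest (upright, not sloped).
- bay1 (a point): the same for the middle bay (rest y = 0)
- bay2 (a point): the same for the third bay (rest y = +70 mm)
- box: open glass storage box fixed to the counter, outside 180 (its x) x 110 (its y) x 116 mm high, walls and floor 5 mm (inside 170 x 100 x 111 mm deep). Origin at the centre of its underside, on the counter. Tabs stand 11 mm out from the walls.
- box_floor (a point): centre of the box's inner floor, 5 mm above the counter; axes as the box
- box_rim (a point): centre of the box's mouth at the height of the glass rim, 116 mm above the counter; axes as the box
- tab_near (a joint): latch tab of the glass box, a small blue upright tab outside the middle of the box's -x (box frame, towards the robot) wall. Value = how far it has been pushed down: 0 = up, its top 5 mm above the glass rim; 0.005 = fully down, top level with the rim. It moves with friction (2.5 N a tab, 10 N for all four) and stays where it is pushed.
- tab_far (a joint): latch tab of the glass box, a small blue upright tab outside the middle of the box's +x wall. Value = how far it has been pushed down: 0 = up, its top 5 mm above the glass rim; 0.005 = fully down, top level with the rim. It moves with friction (2.5 N a tab, 10 N for all four) and stays where it is pushed.
- tab_right (a joint): latch tab of the glass box, a small blue upright tab outside the middle of the box's -y wall. Value = how far it has been pushed down: 0 = up, its top 5 mm above the glass rim; 0.005 = fully down, top level with the rim. It moves with friction (2.5 N a tab, 10 N for all four) and stays where it is pushed.
- tab_left (a joint): latch tab of the glass box, a small blue upright tab outside the middle of the box's +y wall. Value = how far it has been pushed down: 0 = up, its top 5 mm above the glass rim; 0.005 = fully down, top level with the rim. It moves with friction (2.5 N a tab, 10 N for all four) and stays where it is pushed.
- lid: loose lid, 0.2 kg, right way up on the counter. Origin at the centre of its underside. From below: grey plug 164 x 94 x 10 mm (3 mm play each side in the box mouth), clear plate 212 (x) x 142 (y) x 7 mm, blue bar handle 90 (x) x 18 (y) x 30 mm high. On raised tabs its origin is 5 mm below the glass rim; seated, 10 mm below. Turning it end for end is fine.
- lid_handle (a point): middle of the top of the lid's handle, 47 mm above the lid's origin. Push straight down here with 12 to 20 N to seat the lid; a side left high can be pressed on its own.
- bowl: grey stoneware bowl, 124 mm across, 55 mm high; leave alone. Origin under its centre.
- cup_a: shallow steel banchan cup, 84 mm across, 30 mm high; leave alone. Origin under its centre.
- cup_b: a second such banchan cup, 84 mm across, 30 mm high; leave alone. Origin under its centre.
Mind the look-alikes: they are no part of the job. What is shaped like the canister_yellow but blue or purple is not meant.

How it is judged:
On the way, in this order (a step that is already met when the one before it is completed fails the run):
1. every canister present leans on the sloped rest, cap end up, let go and still, all at the same time (x of canister_red in the frame of rest between -0.04 and 0.025 m and y of canister_red in the frame of rest between -0.105 and 0.105 m and z of canister_red in the frame of rest between 0.055 and 0.09 m and angle between canister_red's own x axis and vertical between 0.6 and 0.97 rad and linear speed of each of canister_red, canister_green, canister_yellow below 0.03 m/s and contact force between the fingers and canister_red below 0.1 N and x of canister_green in the frame of rest between -0.04 and 0.025 m and y of canister_green in the frame of rest between -0.105 and 0.105 m and z of canister_green in the frame of rest between 0.055 and 0.09 m and angle between canister_green's own x axis and vertical between 0.6 and 0.97 rad and contact force between the fingers and canister_green below 0.1 N and x of canister_yellow in the frame of rest between -0.04 and 0.025 m and y of canister_yellow in the frame of rest between -0.105 and 0.105 m and z of canister_yellow in the frame of rest between 0.055 and 0.09 m and angle between canister_yellow's own x axis and vertical between 0.6 and 0.97 rad and contact force between the fingers and canister_yellow below 0.1 N), for 0.3 s.
2. every canister present stands upright, cap up, on the floor of the glass box, let go (x of canister_red in the frame of box_floor between -0.085 and 0.085 m and y of canister_red in the frame of box_floor between -0.05 and 0.05 m and z of canister_red in the frame of box_floor between 0.042 and 0.053 m and angle between each of canister_red, canister_green, canister_yellow's own x axis and vertical below 0.12 rad and linear speed of each of canister_red, canister_green, canister_yellow below 0.03 m/s and x of canister_green in the frame of box_floor between -0.085 and 0.085 m and y of canister_green in the frame of box_floor between -0.05 and 0.05 m and z of canister_green in the frame of box_floor between 0.042 and 0.053 m and x of canister_yellow in the frame of box_floor between -0.085 and 0.085 m and y of canister_yellow in the frame of box_floor between -0.05 and 0.05 m and z of canister_yellow in the frame of box_floor between 0.042 and 0.053 m and contact force between the fingers and canister_red below 0.1 N and contact force between the fingers and canister_green below 0.1 N and contact force between the fingers and canister_yellow below 0.1 N), for 0.3 s.
3. the lid is seated level on the box with all four tabs pressed down (x of lid in the frame of box_rim between -0.007 and 0.007 m and y of lid in the frame of box_rim between -0.007 and 0.007 m and z of lid in the frame of box_rim between -0.013 and -0.008 m and angle between lid's own z axis and vertical below 0.025 rad and angle between the x axis of lid and the x axis of box, either way round below 0.08 rad and linear speed of lid below 0.02 m/s and value of joint each of tab_near, tab_far, tab_right, tab_left above 0.0038 m), for 0.2 s.
At the end, for the whole second after the job is handed in: Every canister present stands upright (within 7 degrees), cap up, on the floor of the box, at rest; the lid lies squarely on the box (within 7 mm and 4.5 degrees), level (within 1.4 degrees) and down (within 2 mm of the rim), all four tabs pushed at least 3.8 of 5 mm down (all of step 3 and x of canister_red in the frame of box_floor between -0.085 and 0.085 m and y of canister_red in the frame of box_floor between -0.05 and 0.05 m and z of canister_red in the frame of box_floor between 0.042 and 0.053 m and angle between each of canister_red, canister_green, canister_yellow's own x axis and vertical below 0.12 rad and linear speed of each of canister_red, canister_green, canister_yellow below 0.03 m/s and x of canister_green in the frame of box_floor between -0.085 and 0.085 m and y of canister_green in the frame of box_floor between -0.05 and 0.05 m and z of canister_green in the frame of box_floor between 0.042 and 0.053 m and x of canister_yellow in the frame of box_floor between -0.085 and 0.085 m and y of canister_yellow in the frame of box_floor between -0.05 and 0.05 m and z of canister_yellow in the frame of box_floor between 0.042 and 0.053 m); the robot touches nothing.
It fails at once if the bowl is moved more than 40 mm or tipped over (distance of bowl from where it was at the start of the episode above 0.04 m or angle between bowl's own z axis and vertical above 0.7 rad).
It fails at once if the first banchan cup is moved more than 40 mm or tipped over (distance of cup_a from where it was at the start of the episode above 0.04 m or angle between cup_a's own z axis and vertical above 0.7 rad).
It fails at once if the second banchan cup is moved more than 40 mm or tipped over (distance of cup_b from where it was at the start of the episode above 0.04 m or angle between cup_b's own z axis and vertical above 0.7 rad).
Of canister_red, canister_green, canister_yellow only 2 to 3 are there at a start; the rules pass over those that are not, and their reading is None.
At some moment in a run one of lid may be knocked a few centimetres aside while the robot is not near it.
Once in a run the grip may slacken for a moment while it holds something.
It also fails if it takes over 210 s, if anything falls off the work surface, if the arm or the gripper's body presses on something with over 40 N, if the wrist force passes 120 N, or if a joint passes its speed limit or range.

### The arm

A 6-joint arm with a two-finger parallel gripper is mounted at the origin on the work surface. World frame = base frame: x ahead of the robot, y to its left, z up, the work surface at z = 0. Lengths are in m, angles in rad, forces in N, time in s.
With the tool pointing down it reaches from about 0.225 to 0.875 m from the base axis. Payload 3.4 kg.
Tool frame: the origin (TCP) lies between the finger pads; the fingertips stand 14 mm ahead of it and the grasp point (between the pads) lies 5 mm behind it; z points along the fingers, y is the direction in which the jaws open and shut (so a half turn about z gives the same grasp; the last joint's range is limited). The gripper opens to 85 mm and grips with 20 to 120 N. Pads are 22 mm wide; open, the fingers measure 114 mm over their backs; the gripper's body (76 mm by 85 mm) begins 54 mm behind the grasp point. The pads swing forward as they close: fully open they stand 13 mm farther back than shut.
Start: joints at [-1.256, 0.276, 1.505, -0, 1.361, -0.121], TCP at [0.243, -0.521, 0.245] pointing down, gripper open.
Joint ranges: [-2.89, 2.89], [-0.75, 2.08], [0.22, 2.7], [-1.18, 4.32], [0.11, 2.71], [-2.7, 2.7]. Speed limits (rad/s): [2.57, 2.57, 3.14, 3.14, 3.14, 3.14].

### API

Orientations are given as a unit quaternion [w, x, y, z].
In Python, from rig import manip, get_image, job gives the robot as it stands. The module is installed in compiled form; this text tells all that it offers.
- The arm moves only by the tool step_arm, never from a script. Its argument "moves" is one flat list of numbers, 5 for each row, row after row: the shift along the tool's x, y, z as a fraction of full scale, then the turn about the tool's z as a fraction of full scale, then the gripper's target within -1 to 1 (shut at 1, half-way at 0, fully open at -1). In form: [dx, dy, dz, twist, hand, dx, dy, dz, twist, hand, ...]. A call has 1 to 5 rows; each row is the pose to reach, as a shift and turn from the pose commanded when the call began, along the tool's axes at that moment, turning the shorter way round; what a row does not reach only later rows make up. Full scale, the value 1, is 500 mm for a shift and pi rad for a turn. A row lasts 1/10 s, in which the tool goes at most 50 mm and 8.59 degrees, less where a joint would pass 70% of its speed; a pose out of reach is approached as far as the arm can. A call with a number of a shift or a turn outside -1 to 1 is refused whole. A call with a gripper value outside its range is refused whole. The fingers move at their own pace and stop on an object; "force" is the grip in N (left out, the last holds). Time passes only in rows, so rows that repeat a pose let the fingers close. It gives the time, the measured TCP pose, the force and the opening at its end, in the units of the state.
- manip.get_state(): the state, without advancing time (a new reading comes with each control period).
- get_image(name): name is "scene" or "top"; returns a dict with "frame" (420x560x3 uint8, blue, green, red), "fx", "fy", "cx", "cy" (pixels), "rvec" (rotation vector, rad) and "tvec" (3), from world to camera coordinates, as OpenCV has them. Camera axes: x right, y down, z forward; pixel columns grow to the right and rows downward; lengths in m; the calibration is good to about 2 mm. A picture is of the moment at which its call begins. There is no depth.
- job.sign_off(): hands the job in, once; it reports no verdict.
The state is a dict: "clock": time; "qpos": joint angles; "qd": joint speeds; "effort": joint torques, N m; "position": TCP position; "ee_rot": TCP orientation; "contact_force": force on the tool from outside, world axes, zero at the start; "moment": the same for the moment, N m; "width": finger opening in m.
Only numpy, scipy, OpenCV 4.12 (cv2) and the standard library are available. Lean on these libraries where they do the work, as an engineer would, in place of code of your own. Each camera call takes 0.05 s, during which the arm holds its last target. There are 200 camera calls.

## Working session

There is one attempt and no reset: what is moved stays moved. The work goes in short steps, Python scripts to look and compute and a tool call to move; the robot and the scene stay as the last step left them, time stands still between calls to the robot, and variables do not carry over. Pictures are saved under pics/ and viewed, about 12 in all and at most 16, crops included, and the job is handed in when it is done.

Besides the shell and the picture viewer there is one more tool, called after "Call:" by a JSON object that holds its "op" and its "data". step_arm: Moves the arm, as the interface text tells. Its arguments: {"type":"object","properties":{"moves":{"type":"array","items":{"type":"number","minimum":-1,"maximum":1}},"force":{"type":"number"}},"required":["moves"]}

```bash
mkdir -p pics; cat > h.py <<'E'
import numpy as np, cv2
from rig import manip, get_image, job
from scipy.spatial.transform import Rotation as R
def cam(n):
    d=get_image(n); d['K']=np.array([[d['fx'],0,d['cx']],[0,d['fy'],d['cy']],[0,0,1]]); d['R']=cv2.Rodrigues(np.array(d['rvec'],float))[0]; d['t']=np.array(d['tvec'],float).ravel(); d['C']=-d['R'].T@d['t']; return d
def ray(d,u,v):
    return d['R'].T@np.array([(u-d['cx'])/d['fx'],(v-d['cy'])/d['fy'],1.])
def onz(d,u,v,z):
    r=ray(d,u,v); return d['C']+r*(z-d['C'][2])/r[2]
def proj(d,p):
    q=d['R']@np.array(p,float)+d['t']; return np.array([d['fx']*q[0]/q[2]+d['cx'],d['fy']*q[1]/q[2]+d['cy']])
def tcp():
    s=manip.get_state(); w,x,y,z=s['ee_rot']; return s,np.array(s['position']),R.from_quat([x,y,z,w]).as_matrix()
E
python3 - <<'E'
from h import *
for n in('top','scene'):
    d=cam(n); f=d['frame']; cv2.imwrite(f'pics/{n}0.png',cv2.resize(f,(784,588))); np.save(f'pics/{n}0.npy',f); print(n,d['fx'],d['C'],d['R'].round(3).tolist())
s,p,M=tcp(); print(s); print(M.round(3))
E
```

```text
top 529.6097783904855 [ 0.3035679  -0.04079778  1.56274186] [[-0.014, -1.0, -0.015], [-0.99, 0.016, -0.14], [0.14, 0.013, -0.99]]
scene 422.70012853457456 [ 1.04915287 -0.57679332  0.60877916] [[0.723, 0.69, -0.025], [0.361, -0.408, -0.839], [-0.589, 0.598, -0.544]]
{'clock': 0.1, 'qpos': array([-1.25599843e+00,  2.76536804e-01,  1.50602502e+00,  2.45256022e-05,
        1.36067063e+00, -1.21042448e-01]), 'qd': array([ 0.00167916, -0.00156629, -0.0040296 ,  0.00178914,  0.00047829,
        0.00084922]), 'effort': array([ 1.72050677e-03, -4.17699265e+01, -2.46405369e+01, -1.55062480e-05,
        5.81884815e-03,  2.82482944e-06]), 'position': array([ 0.24259104, -0.52082947,  0.24451593]), 'ee_rot': array([-8.17214880e-04,  9.76349445e-01,  2.16196875e-01, -6.73710634e-05]), 'contact_force': array([ 0.55495802,  0.25350745, -0.20202474]), 'moment': array([-0.03064926, -0.01796556, -0.00267828]), 'width': 0.08565108131049032}
[[ 0.907  0.422 -0.   ]
 [ 0.422 -0.907  0.002]
 [ 0.    -0.002 -1.   ]]
```

View pics/top0.png

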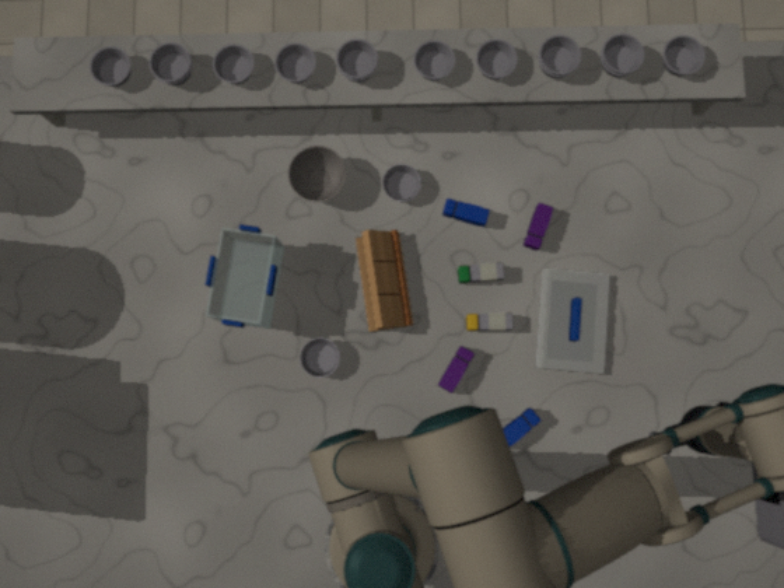

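View pics/scene0.png

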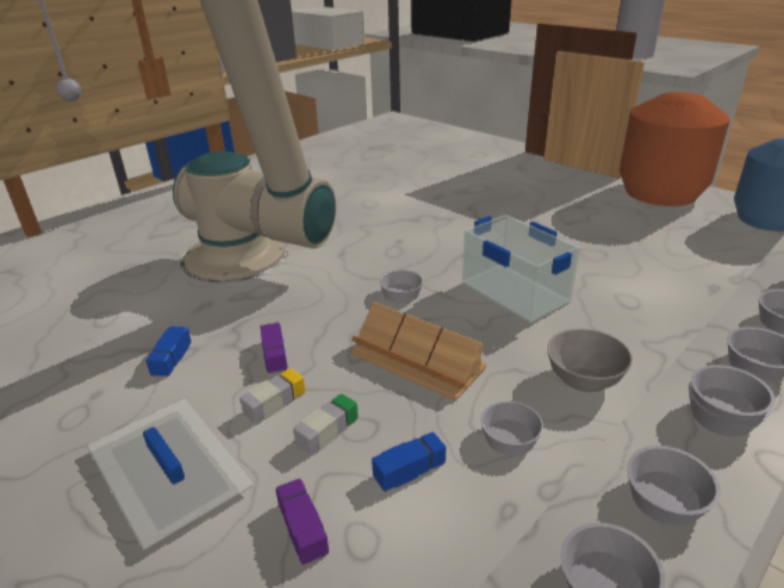

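I see green (480,272) and yellow (489,322) in the 784-px top view. Red is not visible in either view. The look-alikes are blue (466,212) and (520,428), and purple (538,226) and (456,370). The rest is at (385,280), the box at (243,278) and the lid at (575,320). Next I measure, using an enlarged crop to confirm.

```bash
cat >> h.py <<'E'
def blobs(f,lo,hi,amin=12):
    hsv=cv2.cvtColor(f,cv2.COLOR_BGR2HSV); m=cv2.inRange(hsv,np.array(lo),np.array(hi))
    n,l,st,c=cv2.connectedComponentsWithStats(m); out=[]
    for i in range(1,n):
        if st[i,4]>=amin:
            cnt=cv2.findContours((l==i).astype(np.uint8),cv2.RETR_EXTERNAL,cv2.CHAIN_APPROX_NONE)[0][0]
            out.append((int(st[i,4]),c[i],cv2.minAreaRect(cnt)))
    return out
COL=dict(blue=((108,120,50),(125,255,255)),green=((55,90,40),(80,255,255)),yellow=((18,130,80),(32,255,255)),red=((0,160,60),(6,255,255)),wood=((8,90,60),(17,255,255)))
E
python3 - <<'E'
from h import *
for n in('top','scene'):
    d=cam(n)
    for c,(lo,hi) in COL.items():
        for a,ce,r in blobs(d['frame'],lo,hi):
            z={'green':.03,'yellow':.03,'wood':.04}.get(c,.1)
            print(n,c,a,ce.round(1),'rect',np.round(r[0],1),np.round(r[1],1),round(r[2]),'z',z,onz(d,*ce,z).round(3)[:2])
f=np.load('pics/top0.npy'); a=cv2.resize(f[150:260,245:375],None,fx=6,fy=5.4,interpolation=cv2.INTER_CUBIC); cv2.imwrite('pics/c1.png',a)
f=np.load('pics/scene0.npy'); a=cv2.resize(f[200:330,160:360],None,fx=4,fy=4,interpolation=cv2.INTER_CUBIC); cv2.imwrite('pics/c2.png',a)
E
```

```text
top blue 367 [332.7 151.3] rect [332.5 151.3] [30.8 12.2] 15 z 0.1 [ 0.666 -0.179]
top blue 40 [177.9 162.8] rect [178.  162.9] [12.3  3. ] 7 z 0.1 [0.64 0.26]
top blue 61 [150.  193.3] rect [150.1 193.1] [ 3.  20.2] 10 z 0.1 [0.554 0.337]
top blue 72 [193.5 199.7] rect [193.5 199.5] [ 3.5 21.2] 9 z 0.1 [0.534 0.215]
top blue 188 [410.5 227.7] rect [410.5 227.5] [ 6.5 29.3] 4 z 0.1 [ 0.446 -0.387]
top blue 39 [165.8 230.4] rect [165.9 230.3] [14.1  2.7] 8 z 0.1 [0.449 0.291]
top blue 335 [371.5 304.3] rect [371.3 304.6] [13.  28.4] 51 z 0.1 [ 0.239 -0.271]
top green 88 [331.1 195.6] rect [331.1 195.5] [11.5  7.6] 81 z 0.03 [ 0.551 -0.177]
top yellow 96 [336.9 229.8] rect [337.  229.5] [11.  8.] 90 z 0.03 [ 0.45  -0.191]
top wood 2065 [273.6 199.6] rect [273.4 198.5] [71.8 31.7] 81 z 0.04 [ 0.54  -0.009]
scene blue 116 [161.8  97.1] rect [161.7  97.3] [20.5  5.6] 81 z 0.1 [-0.45   0.293]
scene blue 605 [132.8 105.2] rect [134.9 108. ] [28.1 29.3] 76 z 0.1 [-0.452  0.165]
scene blue 119 [109.5 113.8] rect [109.6 114.2] [26.9  4.4] 76 z 0.1 [-0.43   0.059]
scene blue 32 [344.8 156.8] re
[... 884 characters left out ...]
4 [-1.678  0.472]
scene wood 1507 [405.4   9.4] rect [405.   11.5] [23. 82.] 90 z 0.04 [-1.14   3.398]
scene wood 5178 [528.6  47.6] rect [515.   67.5] [135.  88.] 90 z 0.04 [0.275 2.353]
scene wood 601 [235.4  38.2] rect [237.3  35. ] [16.  81.8] 79 z 0.04 [-1.394  1.5  ]
scene wood 9889 [451.   91.8] rect [450.   88.2] [139.3  94.6] 24 z 0.04 [0.309 1.253]
scene wood 498 [216.3  81.3] rect [217.1  79.7] [33.8 18.2] 73 z 0.04 [-0.635  0.711]
scene wood 174 [379.3  95.4] rect [379.5  92.5] [ 7. 33.] 0 z 0.04 [0.098 1.017]
scene wood 159 [100.2 129.6] rect [100.5 129.5] [ 7.9 22.3] 73 z 0.04 [-0.469  0.026]
scene wood 3713 [299.1 250.5] rect [299.7 249.9] [94.4 44.6] 24 z 0.04 [ 0.562 -0.028]
```

View pics/c1.png

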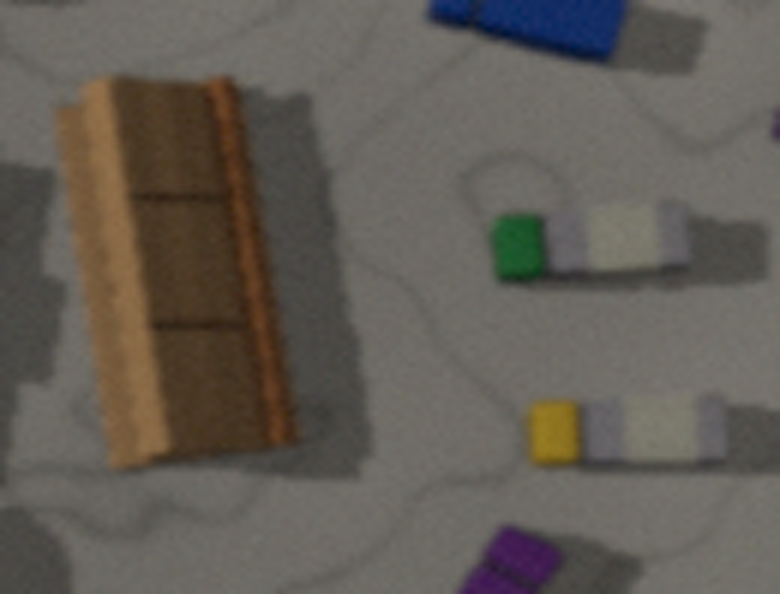

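View pics/c2.png

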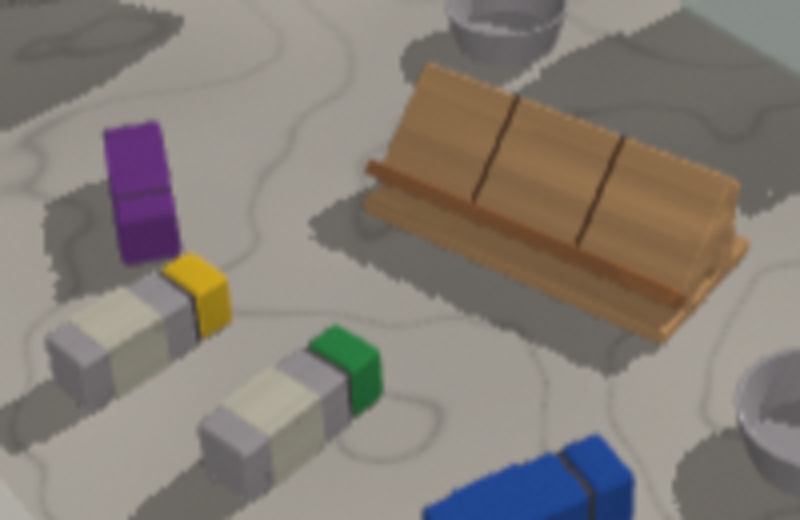

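The crops confirm it: the green and yellow caps with paper bands are the canisters, and the blue and purple ones are look-alikes. Next I turn the corner pixels into world points.

```bash
python3 - <<'E'
from h import *
T=cam('top');S=cam('scene')
t=lambda x,y,z:onz(T,245+x/6-.4,150+y/5.4-.4,z).round(4)[:2]
s=lambda x,y,z:onz(S,160+x/4-.4,200+y/4-.4,z).round(4)[:2]
print('ridge top',t(112,80,.072),t(172,455,.072),'scene',s(430,65,.072),s(738,185,.072))
print('ledge tip top',t(232,80,.035),t(298,440,.035),'scene',s(367,164,.035),s(685,302,.035))
print('edge top',t(207,80,.025),t(270,445,.025))
print('green scene',[s(*p,.034) for p in((200,425),(245,450),(340,325),(382,350))],'top',[t(*p,.034) for p in((689,203),(689,268),(493,215),(497,278))])
print('yel scene',[s(*p,.034) for p in((50,338),(87,368),(190,253),(230,283))],'top',[t(*p,.034) for p in((725,397),(725,460),(530,402),(530,464))])
for n,a in(('near',(165.8,230.4)),('far',(177.9,162.8)),('left',(150,193.3)),('right',(193.5,199.7))): print(n,onz(T,*a,.118).round(4)[:2])
for n,a in(('near',(344.8,156.8)),('far',(400.9,187.2)),('left',(387.8,162.8)),('right',(354.2,180.4))): print(n,onz(S,*a,.113).round(4)[:2])
print('lid handle',onz(T,410.5,227.7,.047),onz(S,116.8,324.9,.04), )
b=cv2.boxPoints(((410.5,227.7),(6.5,29.3),4)); print([onz(T,*p,.047).round(3)[:2] for p in b])
E
```

```text
ridge top [0.6377 0.0193] [ 0.437  -0.0069] scene [ 0.4467 -0.01  ] [0.6488 0.0157]
ledge tip top [ 0.645  -0.0382] [ 0.4474 -0.0669] scene [ 0.4518 -0.0682] [ 0.66   -0.0409]
edge top [ 0.6474 -0.0258] [ 0.4458 -0.0535]
green scene [array([ 0.5438, -0.262 ]), array([ 0.5721, -0.2579]), array([ 0.541 , -0.1702]), array([ 0.5702, -0.1686])] top [array([ 0.5732, -0.2597]), array([ 0.5377, -0.2585]), array([ 0.5683, -0.1642]), array([ 0.5337, -0.1652])]
yel scene [array([ 0.4394, -0.2751]), array([ 0.4715, -0.2753]), array([ 0.4386, -0.1856]), array([ 0.4739, -0.1869])] top [array([ 0.4674, -0.2733]), array([ 0.4336, -0.272 ]), array([ 0.4662, -0.1793]), array([ 0.4329, -0.1783])]
near [0.447  0.2872]
far [0.6362 0.2562]
left [0.551  0.3328]
right [0.531  0.2116]
near [0.4423 0.2941]
far [0.6422 0.2447]
left [0.5493 0.3376]
right [0.5398 0.2004]
lid handle [ 0.45079491 -0.39954929  0.047     ] [ 0.46287416 -0.40715073  0.04      ]
[array([ 0.41 , -0.385]), array([ 0.494, -0.395]), array([ 0.492, -0.414]), array([ 0.408, -0.404])]
```

```bash
cat >> h.py <<'E'
def plan(wps,hand,start=None):
    """wps: (x,y,z,jaw yaw deg). Prints for each segment the tool-axis fractions."""
    s,p,M=tcp(); p=p.copy(); a=np.degrees(np.arctan2(M[1,1],M[0,1])); print('at',p.round(4),'jaw',round(a,1),'w',round(s['width'],4),'F',np.round(s['contact_force'],1),'t',s['clock'])
    for x,y,z,yaw in wps:
        d=(yaw-a+180)%360-180; e=np.array([x,y,z])-p; c,sn=np.cos(np.radians(a)),np.sin(np.radians(a))
        # y tool=(c,sn), x tool=(-sn... ) for z down: x = y cross z
        X=np.array([-sn,c]); Y=np.array([c,sn])
        f=[X@e[:2]/.5,Y@e[:2]/.5,-e[2]/.5,-d/180]; n=max(np.linalg.norm(e)/.05,abs(d)/8.59)
        print('seg',np.round(f,3).tolist(),'rows',round(n,1)); p=np.array([x,y,z]); a=a+d
E
python3 -c "
from h import *
plan([(.33,-.45,.245,-25),(.50,-.28,.2,2.3),(.5557,-.2305,.10,2.3),(.5557,-.2305,.017,2.3)],0)"
```

```text
at [ 0.2427 -0.5211  0.245 ] jaw -65.0 w 0.0852 F [0.7 0.7 0.1] t 0.3
seg [0.218, -0.055, 0.0, -0.222] rows 4.7
seg [0.452, 0.164, 0.09, -0.152] rows 4.9
seg [0.094, 0.115, 0.2, -0.0] rows 2.5
seg [0.0, 0.0, 0.166, -0.0] rows 1.7
```

Call:
{"op": "step_arm", "data": {"moves": [0.218, -0.055, 0, -0.222, -0.2, 0.218, -0.055, 0, -0.222, -0.2, 0.218, -0.055, 0, -0.222, -0.2, 0.218, -0.055, 0, -0.222, -0.2, 0.218, -0.055, 0, -0.222, -0.2], "force": 40}}

```text
clock: 0.8
position: [0.3306, -0.4497, 0.2454]
ee_rot: [0.0, 0.842, 0.54, -0.0]
contact_force: [-0.3, 0.4, -0.5]
width: 0.0512
```

Call:
{"op": "step_arm", "data": {"moves": [0.452, 0.164, 0.09, -0.152, -0.2, 0.452, 0.164, 0.09, -0.152, -0.2, 0.452, 0.164, 0.09, -0.152, -0.2, 0.452, 0.164, 0.09, -0.152, -0.2, 0.452, 0.164, 0.09, -0.152, -0.2]}}

```text
clock: 1.3
position: [0.5013, -0.2785, 0.1999]
ee_rot: [0.0, 0.693, 0.721, 0.0]
contact_force: [0.1, 0.3, -0.2]
width: 0.0513
```

Call:
{"op": "step_arm", "data": {"moves": [0.094, 0.115, 0.2, 0, -0.2, 0.094, 0.115, 0.2, 0, -0.2, 0.094, 0.115, 0.2, 0, -0.2, 0.094, 0.115, 0.2, 0, -0.2]}}

```text
clock: 1.7
position: [0.5547, -0.2284, 0.0968]
ee_rot: [-0.003, 0.692, 0.722, -0.001]
contact_force: [-0.5, -0.2, 0.6]
width: 0.051
```

```bash
python3 - <<'E'
from h import *
plan([(.5557,-.2305,.017,2.3)],0)
for n in('top','scene'):
    d=cam(n);f=d['frame']
    for c in('red','green','yellow'):
        for a,ce,r in blobs(f,*COL[c]): print(n,c,a,ce.round(1))
    if n=='scene': cv2.imwrite('pics/c3.png',cv2.resize(f[180:340,160:360],None,fx=3.6,fy=3.6))
E
```

```text
at [ 0.5547 -0.2284  0.0968] jaw 2.4 w 0.051 F [-0.5 -0.2  0.6] t 1.7
seg [-0.004, 0.002, 0.16, 0.001] rows 1.6
top green 19 [333.5 197.8]
scene green 189 [247.6 290.3]
scene yellow 39 [204.4 267.8]
scene yellow 78 [212.9 277.6]
```

View pics/c3.png

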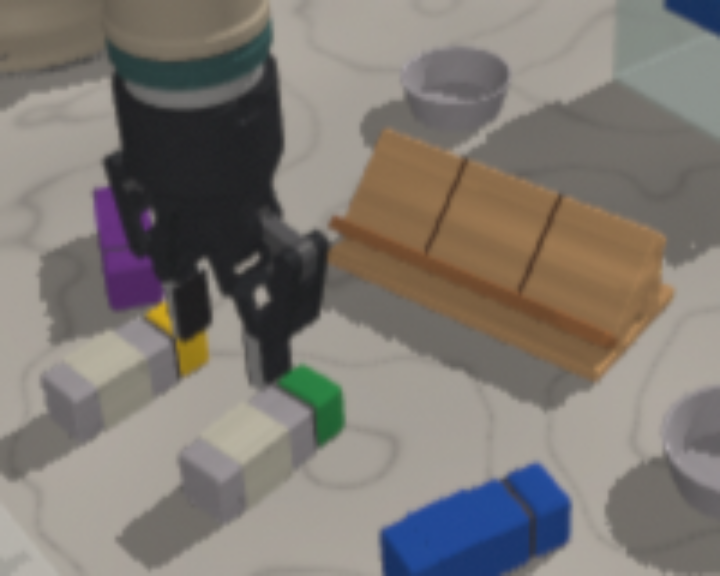

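The gripper hovers over the green canister, and with the arm clear there is still no red one. I descend and grip.

Call:
{"op": "step_arm", "data": {"moves": [-0.004, 0.002, 0.08, 0, -0.2, -0.004, 0.002, 0.15, 0, -0.2, -0.004, 0.002, 0.16, 0, -0.2, -0.004, 0.002, 0.16, 0, -0.2]}}

```text
clock: 2.2
position: [0.5564, -0.2342, 0.0212]
ee_rot: [0.0, 0.693, 0.721, -0.0]
contact_force: [-0.1, -1.0, -0.0]
width: 0.0514
```

Call:
{"op": "step_arm", "data": {"moves": [0, 0, 0, 0, 0.5, 0, 0, 0, 0, 1, 0, 0, 0, 0, 1, 0, 0, 0, 0, 1, 0, 0, 0, 0, 1], "force": 40}}

```text
clock: 2.7
position: [0.5582, -0.2345, 0.023]
ee_rot: [0.003, 0.693, 0.721, 0.0]
contact_force: [-0.2, -1.1, 7.3]
width: 0.0336
```

```bash
python3 - <<'E'
from h import *
plan([(.5557,-.2305,.15,7.5)],0)
E
```

```text
at [ 0.5582 -0.2345  0.023 ] jaw 2.3 w 0.0336 F [-0.2 -1.1  7.3] t 2.7
seg [0.008, -0.005, -0.254, -0.029] rows 2.5
```

Call:
{"op": "step_arm", "data": {"moves": [0, 0, -0.1, 0, 1, 0, 0, -0.18, 0, 1, 0, 0, -0.27, 0, 1, 0, 0, -0.27, 0, 1]}}

```text
clock: 3.1
position: [0.5608, -0.2351, 0.1634]
ee_rot: [0.008, 0.693, 0.721, 0.002]
contact_force: [1.0, -0.8, -0.3]
width: 0.0336
```

```bash
python3 - <<'E'
from h import *
plan([(.6168,-.0239,.16,7.5),(.6168,-.0239,.1,7.5),(.6176,-.0295,.0835,7.5),(.6180,-.0323,.072,7.5),(.6179,-.0321,.060,7.5)],0)
d=cam('scene'); g=[b for b in blobs(d['frame'],*COL['green'])]; print([(a,c.round(1)) for a,c,r in g])
E
```

```text
at [ 0.5608 -0.2351  0.1634] jaw 2.3 w 0.0336 F [ 1.  -0.8 -0.3] t 3.1
seg [0.418, 0.129, 0.007, -0.029] rows 4.4
seg [0.0, 0.0, 0.12, -0.0] rows 1.2
seg [-0.011, 0.0, 0.033, -0.0] rows 0.3
seg [-0.006, 0.0, 0.023, -0.0] rows 0.2
seg [0.0, -0.0, 0.024, -0.0] rows 0.2
[(148, array([247.3, 237.6]))]
```

Call:
{"op": "step_arm", "data": {"moves": [0.209, 0.064, 0.003, -0.029, 1, 0.418, 0.129, 0.007, -0.029, 1, 0.418, 0.129, 0.007, -0.029, 1, 0.418, 0.129, 0.007, -0.029, 1, 0.418, 0.129, 0.007, -0.029, 1]}}

```text
clock: 3.65
position: [0.6122, -0.0169, 0.1502]
ee_rot: [-0.002, 0.658, 0.753, 0.0]
contact_force: [0.2, -0.1, -0.1]
width: 0.0334
```

Call:
{"op": "step_arm", "data": {"moves": [0, 0, 0.06, 0, 1, 0, 0, 0.11, 0, 1, 0, 0, 0.11, 0, 1, 0, 0, 0.11, 0, 1], "force": 25}}

```text
clock: 4.05
position: [0.6118, -0.0216, 0.096]
ee_rot: [-0.001, 0.659, 0.752, -0.001]
contact_force: [0.5, -0.2, -0.7]
width: 0.0333
```

```bash
python3 - <<'E'
from h import *
plan([(.6168,-.0239,.1,7.5),(.6176,-.0295,.0835,7.5),(.6180,-.0323,.072,7.5),(.6179,-.0321,.060,7.5)],0)
d=cam('scene');f=d['frame']; cv2.imwrite('pics/c4.png',cv2.resize(f[160:320,220:420],None,fx=3.6,fy=3.6))
E
```

```text
at [ 0.6118 -0.0216  0.096 ] jaw 7.5 w 0.0333 F [ 0.5 -0.2 -0.7] t 4.05
seg [-0.006, 0.009, -0.008, 0.0] rows 0.1
seg [-0.011, 0.0, 0.033, -0.0] rows 0.3
seg [-0.006, 0.0, 0.023, -0.0] rows 0.2
seg [0.0, -0.0, 0.024, -0.0] rows 0.2
```

View pics/c4.png

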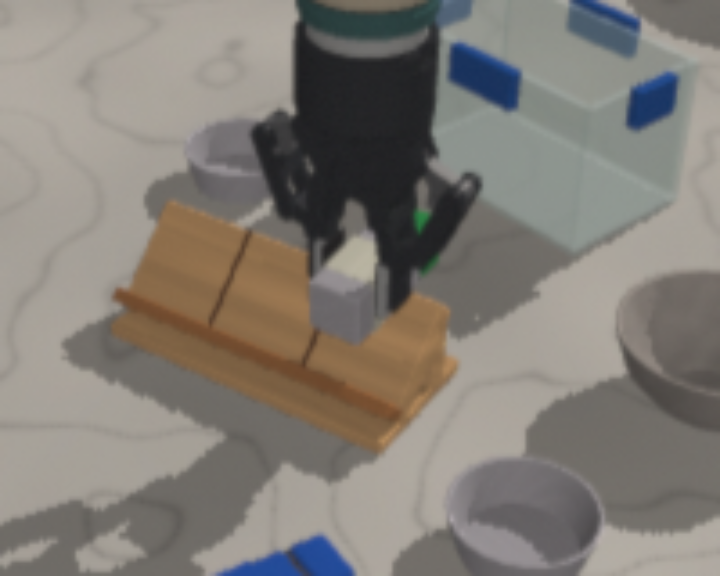

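Green is horizontal over the far bay. Next I pivot it about the ridge.

Call:
{"op": "step_arm", "data": {"moves": [-0.006, 0.009, -0.008, 0, 1, -0.008, 0.009, 0.002, 0, 1, -0.012, 0.009, 0.012, 0, 1, -0.017, 0.009, 0.025, 0, 1, -0.017, 0.009, 0.025, 0, 1], "force": 25}}

```text
clock: 4.6
position: [0.6193, -0.0303, 0.0849]
ee_rot: [0.001, 0.66, 0.752, 0.001]
contact_force: [0.9, -1.2, 2.7]
width: 0.0335
```

Call:
{"op": "step_arm", "data": {"moves": [-0.003, 0, 0.012, 0, 1, -0.006, 0, 0.023, 0, 1, -0.006, 0, 0.035, 0, 1, -0.006, 0, 0.047, 0, 1, -0.006, 0, 0.047, 0, 1]}}

```text
clock: 5.1
position: [0.6204, -0.0343, 0.063]
ee_rot: [0.003, 0.659, 0.752, 0.0]
contact_force: [-0.6, -3.4, 9.7]
width: 0.0332
```

```bash
python3 - <<'E'
from h import *
plan([(.6179,-.0321,.060,7.5)],0)
d=cam('scene');f=d['frame']; cv2.imwrite('pics/c5.png',cv2.resize(f[180:300,250:400],None,fx=4,fy=4))
E
```

```text
at [ 0.6204 -0.0343  0.063 ] jaw 7.5 w 0.0332 F [-0.6 -3.4  9.7] t 5.1
seg [0.005, -0.004, 0.006, 0.0] rows 0.1
```

View pics/c5.png

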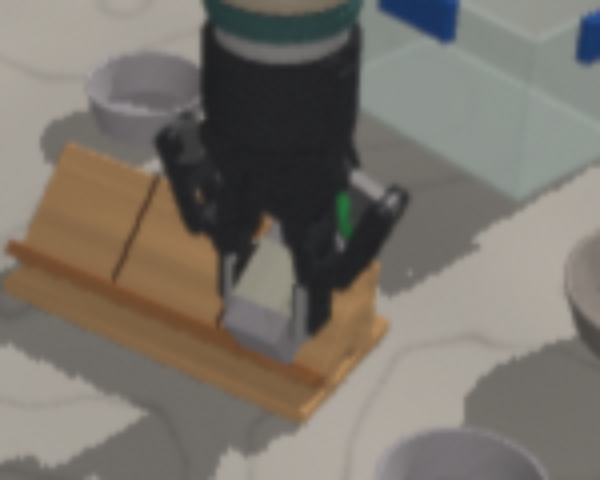

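It has pivoted and its foot is near the ledge. I lower it a touch more, release, and retreat straight up.

Call:
{"op": "step_arm", "data": {"moves": [0.003, -0.002, 0.006, 0, 1, 0.003, -0.002, 0.008, 0, 1, 0.003, -0.002, 0.008, 0, 0, 0.003, -0.002, 0.008, 0, -0.15, 0.003, -0.002, 0.008, 0, -0.15]}}

```text
clock: 5.65
position: [0.6169, -0.0311, 0.0561]
ee_rot: [-0.001, 0.659, 0.752, -0.0]
contact_force: [0.9, 0.1, -0.0]
width: 0.0489
```

Call:
{"op": "step_arm", "data": {"moves": [0, 0, 0, 0, -0.15, 0, 0, 0, 0, -0.15, 0, 0, -0.08, 0, -0.15, 0, 0, -0.18, 0, -0.15, 0, 0, -0.26, 0, -0.15]}}

```text
clock: 6.15
position: [0.6178, -0.0311, 0.1885]
ee_rot: [0.0, 0.659, 0.752, 0.0]
contact_force: [0.6, -0.4, 0.2]
width: 0.0491
```

Call:
{"op": "step_arm", "data": {"moves": [-0.25, -0.15, 0, 0, -0.2, -0.4, -0.25, 0, 0.04, -0.2, -0.4, -0.25, 0, 0.04, -0.2, -0.4, -0.25, 0, 0.04, -0.2, -0.4, -0.25, 0, 0.04, -0.2]}}

```text
clock: 6.65
position: [0.5182, -0.2481, 0.1866]
ee_rot: [0.0, 0.706, 0.709, -0.0]
contact_force: [1.1, 0.5, -0.5]
width: 0.0509
```

```bash
python3 - <<'E'
from h import *
plan([(.453,-.247,.12,0),(.453,-.247,.020,0)],0)
for n in('top','scene'):
    d=cam(n);f=d['frame']
    for c in('green','yellow'):
        for a,ce,r in blobs(f,*COL[c]): print(n,c,a,ce.round(1))
    if n=='scene': cv2.imwrite('pics/c6.png',cv2.resize(f[180:340,160:400],None,fx=3,fy=3))
E
```

```text
at [ 0.5182 -0.2481  0.1866] jaw 0.3 w 0.0509 F [ 1.1  0.5 -0.5] t 6.65
seg [0.003, -0.13, 0.133, 0.001] rows 1.9
seg [0.0, 0.0, 0.2, -0.0] rows 2.0
top green 133 [279.3 170.7]
scene green 191 [319.8 251.8]
scene yellow 188 [210.3 272.3]
```

View pics/c6.png

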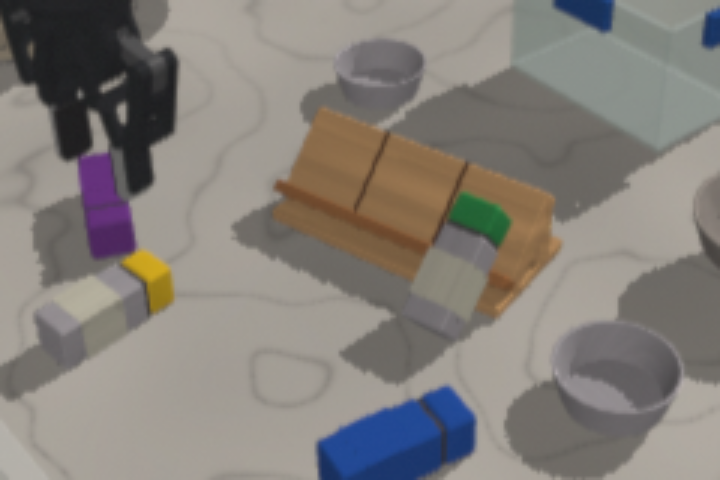

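Green lies on the rest at (479,220) in the crop, but its foot at (432,318) slid over the ledge. I measure its pose so I can mend it.

```bash
cat >> h.py <<'E'
def tri(T,S,a,b):
    r1,r2=ray(T,*a),ray(S,*b); A=np.stack([r1,-r2],1); k=np.linalg.lstsq(A,S['C']-T['C'],rcond=None)[0]; p,q=T['C']+r1*k[0],S['C']+r2*k[1]; return ((p+q)/2).round(4),round(np.linalg.norm(p-q)*1e3,1)
E
python3 - <<'E'
from h import *
T=cam('top');S=cam('scene'); print(tri(T,S,(279.3,170.7),(319.8,251.8)))
cv2.imwrite('pics/c7.png',np.vstack([cv2.resize(T['frame'][150:210,250:330],(560,420),interpolation=cv2.INTER_CUBIC)[:300],cv2.resize(S['frame'][235:300,280:360],(480,390),interpolation=cv2.INTER_CUBIC)[:300].repeat(1,1) if 0 else cv2.copyMakeBorder(cv2.resize(S['frame'][235:300,280:360],(369,300),interpolation=cv2.INTER_CUBIC),0,0,0,191,0)]))
E
```

```text
(array([ 0.6193, -0.0269,  0.0659]), np.float64(1.2))
```

View pics/c7.png

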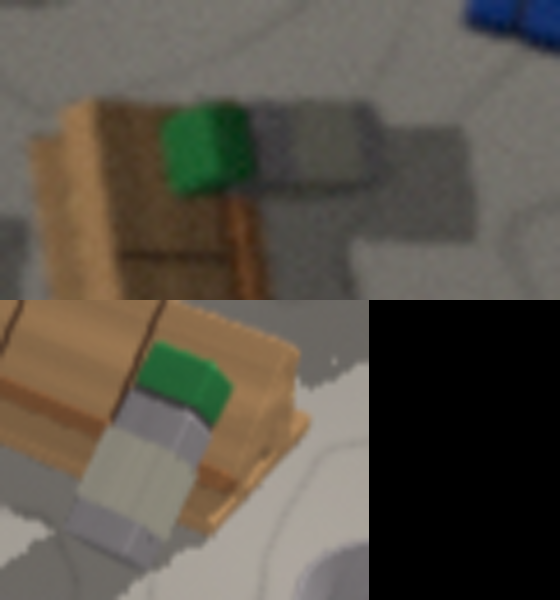

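Green leans shallowly, with its foot in front of the ledge. I regrip it near the cap end, lift it, and lay it back up the face.

```bash
python3 - <<'E'
from h import *
plan([(.619,-.031,.19,7.5),(.619,-.031,.10,7.5),(.619,-.031,.057,7.5)],0)
E
```

```text
at [ 0.5194 -0.2462  0.1864] jaw 0.2 w 0.0512 F [ 0.1 -0.1  0.5] t 6.85
seg [0.43, 0.201, -0.007, -0.041] rows 4.7
seg [0.0, 0.0, 0.18, -0.0] rows 1.8
seg [0.0, 0.0, 0.086, -0.0] rows 0.9
```

Call:
{"op": "step_arm", "data": {"moves": [0.21, 0.1, -0.007, -0.02, -0.2, 0.43, 0.201, -0.007, -0.041, -0.2, 0.43, 0.201, -0.007, -0.041, -0.2, 0.43, 0.201, -0.007, -0.041, -0.2, 0.43, 0.201, -0.007, -0.041, -0.2]}}

```text
clock: 7.35
position: [0.62, -0.0251, 0.1901]
ee_rot: [-0.0, 0.657, 0.754, 0.001]
contact_force: [-0.1, -0.4, -0.5]
width: 0.0511
```

Call:
{"op": "step_arm", "data": {"moves": [0, 0, 0.1, 0, -0.2, 0, 0, 0.18, 0, -0.2, 0, 0, 0.23, 0, -0.2, 0, 0, 0.263, 0, -0.2, 0, 0, 0.263, 0, -0.2]}}

```text
clock: 7.85
position: [0.6169, -0.0278, 0.0558]
ee_rot: [-0.003, 0.657, 0.754, -0.002]
contact_force: [-0.2, -0.4, 0.2]
width: 0.0513
```

Call:
{"op": "step_arm", "data": {"moves": [0, 0, 0, 0, 0.3, 0, 0, 0, 0, 1, 0, 0, 0, 0, 1, 0, 0, 0, 0, 1, 0, 0, 0, 0, 1], "force": 50}}

```text
clock: 8.35
position: [0.6193, -0.0303, 0.0595]
ee_rot: [0.001, 0.658, 0.753, 0.0]
contact_force: [-0.1, 0.9, 0.3]
width: 0.0333
```

Call:
{"op": "step_arm", "data": {"moves": [0, 0, -0.06, 0, 1, 0.05, 0, -0.12, 0, 1, 0.1, 0, -0.2, 0, 1, 0.1, 0, -0.2, 0, 1, 0.1, 0, -0.2, 0, 1]}}

```text
clock: 8.85
position: [0.6128, 0.0196, 0.1601]
ee_rot: [0.001, 0.658, 0.753, 0.001]
contact_force: [-1.6, -0.8, -1.1]
width: 0.0332
```

```bash
python3 - <<'E'
from h import *
plan([(.619,-.031,.057,7.5)],0)
T=cam('top');S=cam('scene')
for d in(T,S): print([(a,c.round(1)) for a,c,r in blobs(d['frame'],*COL['green'])])
cv2.imwrite('pics/c8.png',cv2.resize(S['frame'][160:310,260:410],None,fx=3.6,fy=3.6,interpolation=cv2.INTER_CUBIC))
E
```

```text
at [0.6128 0.0196 0.1601] jaw 7.8 w 0.0332 F [-1.6 -0.8 -1.1] t 8.85
seg [-0.102, -0.001, 0.206, 0.001] rows 2.3
[]
[(151, array([330.9, 198.7]))]
```

View pics/c8.png

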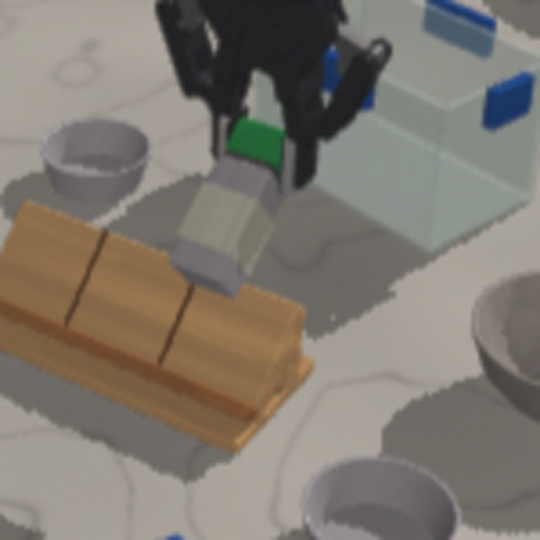

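Green is held by the cap at about 35°. I lower it to the ridge and release it from just above.

Call:
{"op": "step_arm", "data": {"moves": [-0.005, 0, 0.04, 0, 1, -0.005, 0, 0.08, 0, 1, -0.005, 0, 0.1, 0, 1, -0.005, 0, 0.1, 0, 1, -0.005, 0, 0.1, 0, 1]}}

```text
clock: 9.45
position: [0.6127, 0.0165, 0.1083]
ee_rot: [-0.0, 0.658, 0.753, -0.0]
contact_force: [0.4, -0.5, -0.3]
width: 0.0333
```

```bash
python3 - <<'E'
from h import *
plan([(.6131,.0168,.1065,7.5)],0)
S=cam('scene')
cv2.imwrite('pics/c9.png',cv2.resize(S['frame'][180:300,260:400],None,fx=4,fy=4,interpolation=cv2.INTER_CUBIC))
E
```

```text
at [0.6127 0.0165 0.1083] jaw 7.7 w 0.0333 F [ 0.4 -0.5 -0.3] t 9.45
seg [0.001, 0.001, 0.004, 0.001] rows 0.0
```

View pics/c9.png

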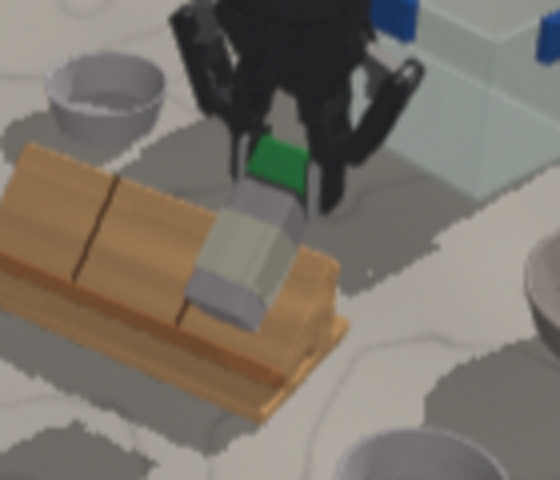

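The foot hovers up the slope from the ledge, at (225,305) in the crop. I ease it about 8 mm down-slope and release.

Call:
{"op": "step_arm", "data": {"moves": [-0.006, 0, 0.006, 0, 1, -0.012, 0, 0.013, 0, 1, -0.012, 0, 0.013, 0, 1, -0.012, 0, 0.013, 0, 0.2, -0.012, 0, 0.013, 0, -0.1]}}

```text
clock: 10.0
position: [0.6137, 0.0109, 0.1026]
ee_rot: [0.0, 0.658, 0.753, 0.0]
contact_force: [-0.2, -0.4, -0.3]
width: 0.0461
```

Call:
{"op": "step_arm", "data": {"moves": [0, 0, 0, 0, -0.2, 0, 0, 0, 0, -0.2, 0, 0, -0.06, 0, -0.2, 0, 0, -0.14, 0, -0.2, 0, 0, -0.22, 0, -0.2]}}

```text
clock: 10.5
position: [0.6131, 0.011, 0.2131]
ee_rot: [-0.001, 0.658, 0.753, -0.0]
contact_force: [0.2, -0.3, -0.3]
width: 0.051
```

Call:
{"op": "step_arm", "data": {"moves": [-0.25, -0.15, 0, 0.02, -0.2, -0.45, -0.25, 0, 0.042, -0.2, -0.45, -0.25, 0, 0.042, -0.2, -0.45, -0.25, 0, 0.042, -0.2, -0.45, -0.25, 0, 0.042, -0.2]}}

```text
clock: 11.0
position: [0.5216, -0.2234, 0.2127]
ee_rot: [0.0, 0.706, 0.708, 0.0]
contact_force: [0.6, -0.8, 0.9]
width: 0.0512
```

```bash
python3 - <<'E'
from h import *
plan([(.453,-.247,.12,0),(.453,-.247,.020,0)],0)
T=cam('top');S=cam('scene')
b=[[(a,c.round(1)) for a,c,r in blobs(d['frame'],*COL['green'])] for d in(T,S)]; print(b)
try: print(tri(T,S,b[0][0][1],b[1][0][1]))
except Exception as e: print(e)
cv2.imwrite('pics/c10.png',cv2.resize(S['frame'][200:300,240:400],None,fx=4,fy=4,interpolation=cv2.INTER_CUBIC))
E
```

```text
at [ 0.5216 -0.2234  0.2127] jaw 0.2 w 0.0512 F [ 0.6 -0.8  0.9] t 11.0
seg [-0.047, -0.137, 0.185, 0.001] rows 2.4
seg [0.0, 0.0, 0.2, -0.0] rows 2.0
[[(132, array([279.6, 171.1]))], [(191, array([319.2, 252.2]))]]
(array([ 0.6184, -0.0277,  0.0648]), np.float64(1.1))
```

View pics/c10.png

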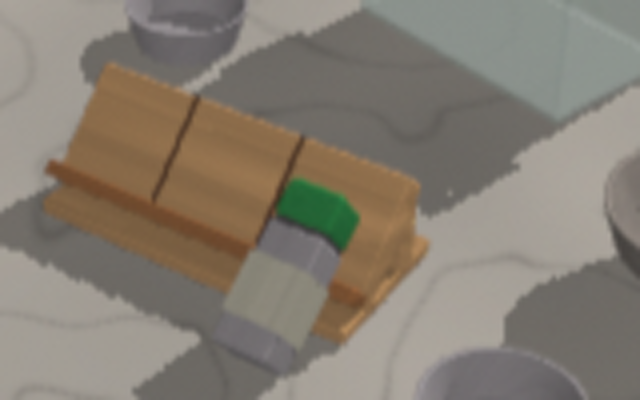

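Same resting place, so it slides over the ledge when it is let go below 45°. Next time I'll seat its foot in the ledge groove and tilt it past 45° before letting go. I need the tilt first.

```bash
python3 - <<'E'
from h import *
T=cam('top');S=cam('scene'); E=np.array([.618,-.033]);U=np.array([-.131,.991])
c,e=tri(T,S,(280.7,171),(320.1,248.6)); 
for v in(284.5,286,288,290):
    f,e2=tri(T,S,(304.3,170.3),(303.5,v)); 
    g=lambda p:(round(1e3*float((p[:2]-E)@U)),round(1e3*p[2])); print(c,e,f,e2,g(c),g(f),np.linalg.norm(c-f).round(4))
for n,d,x0,y0,r in(('T',T,250,150,7),('S',S,270,235,6)):
    np.savez(f'pics/{n}.npz',f=d['frame'])
g=cv2.cvtColor(T['frame'],cv2.COLOR_BGR2GRAY); print(g[168:174,268:314].mean(0).round().astype(int).tolist())
# scene profile along canister axis
p0,p1=np.array([323.,243.]),np.array([298.,298.]); gs=cv2.cvtColor(S['frame'],cv2.COLOR_BGR2GRAY)
print([(int(q[0]),int(q[1]),int(gs[int(round(q[1])),int(round(q[0]))])) for q in np.linspace(p0,p1,56)][::1])
E
```

```text
[ 0.6184 -0.0292  0.0745] 4.0 [ 0.6302 -0.0972  0.0286] 7.6 (4, 74) (-65, 29) 0.0829
[ 0.6184 -0.0292  0.0745] 4.0 [ 0.6308 -0.0975  0.0251] 7.2 (4, 74) (-66, 25) 0.0852
[ 0.6184 -0.0292  0.0745] 4.0 [ 0.6316 -0.0979  0.0205] 6.6 (4, 74) (-66, 20) 0.0884
[ 0.6184 -0.0292  0.0745] 4.0 [ 0.6323 -0.0983  0.0159] 6.0 (4, 74) (-67, 16) 0.0917
[62, 62, 66, 66, 67, 67, 70, 69, 70, 69, 69, 70, 65, 50, 43, 39, 39, 38, 43, 55, 60, 62, 62, 64, 69, 75, 77, 76, 77, 77, 78, 78, 77, 70, 64, 60, 63, 68, 76, 79, 79, 75, 75, 75, 76, 76]
[(323, 243, 115), (322, 244, 112), (322, 245, 112), (321, 246, 112), (321, 247, 101), (320, 248, 82), (320, 249, 76), (319, 250, 76), (319, 251, 75), (318, 252, 76), (318, 253, 75), (318, 254, 75), (317, 255, 74), (317, 256, 68), (316, 257, 62), (316, 258, 96), (315, 259, 111), (315, 260, 112), (314, 261, 112), (314, 262, 112), (313, 263, 113), (313, 264, 113), (313, 265, 115), (312, 266, 125), (312, 267, 135), (311, 268, 135), (311, 269, 137), (310, 270, 135), (310, 271, 136), (309, 272, 135), (309, 273, 135), (308, 274, 135), (308, 275, 136), (308, 276, 135), (307, 277, 133), (307, 278, 135), (306, 279, 134), (306, 280, 135), (305, 281, 129), (305, 282, 113), (304, 283, 112), (304, 284, 111), (303, 285, 112), (303, 286, 112), (303, 287, 111), (302, 288, 109), (302, 289, 90), (301, 290, 92), (301, 291, 105), (300, 292, 106), (300, 293, 106), (299, 294, 107), (299, 295, 106), (298, 296, 106), (298, 297, 105), (298, 298, 105)]
```

Tilt is about 37°. Plan: regrip the cap, push the foot end against the rest's steep back to turn it past 50°, and then set the foot in the groove.

```bash
python3 - <<'E'
from h import *
plan([(.619,-.031,.20,7.5),(.619,-.031,.10,7.5),(.619,-.031,.057,7.5)],0)
E
```

```text
at [ 0.5219 -0.2229  0.2124] jaw -0.0 w 0.051 F [-0.1 -0.7 -0.2] t 11.2
seg [0.384, 0.194, 0.025, -0.042] rows 4.3
seg [0.0, 0.0, 0.2, -0.0] rows 2.0
seg [0.0, 0.0, 0.086, -0.0] rows 0.9
```

Call:
{"op": "step_arm", "data": {"moves": [0.2, 0.1, 0.025, -0.02, -0.2, 0.384, 0.194, 0.025, -0.042, -0.2, 0.384, 0.194, 0.025, -0.042, -0.2, 0.384, 0.194, 0.025, -0.042, -0.2, 0.384, 0.194, 0.025, -0.042, -0.2]}}

```text
clock: 11.7
position: [0.6205, -0.023, 0.1995]
ee_rot: [-0.001, 0.656, 0.755, 0.001]
contact_force: [0.4, -0.3, 0.2]
width: 0.0511
```

Call:
{"op": "step_arm", "data": {"moves": [0, 0, 0.1, 0, -0.2, 0, 0, 0.18, 0, -0.2, 0, 0, 0.24, 0, -0.2, 0, 0, 0.286, 0, -0.2, 0, 0, 0.286, 0, -0.2]}}

```text
clock: 12.2
position: [0.616, -0.0281, 0.0533]
ee_rot: [-0.003, 0.658, 0.753, -0.002]
contact_force: [-0.3, -0.1, 0.4]
width: 0.051
```

Call:
{"op": "step_arm", "data": {"moves": [0, 0, 0, 0, 0.3, 0, 0, 0, 0, 1, 0, 0, 0, 0, 1, 0, 0, 0, 0, 1, 0, 0, 0, 0, 1], "force": 40}}

```text
clock: 12.7
position: [0.6194, -0.0297, 0.0576]
ee_rot: [0.001, 0.658, 0.753, 0.0]
contact_force: [-0.7, -0.1, 1.3]
width: 0.0335
```

Call:
{"op": "step_arm", "data": {"moves": [0, 0, -0.06, 0, 1, 0.02, 0, -0.13, 0, 1, 0.08, 0, -0.22, 0, 1, 0.15, 0, -0.22, 0, 1, 0.15, 0, -0.22, 0, 1]}}

```text
clock: 13.2
position: [0.609, 0.0485, 0.1694]
ee_rot: [0.001, 0.657, 0.754, 0.002]
contact_force: [-1.1, -0.0, -1.3]
width: 0.0332
```

Call:
{"op": "step_arm", "data": {"moves": [0.07, 0, 0, 0, 1, 0.14, 0, 0.04, 0, 1, 0.14, 0, 0.1, 0, 1, 0.14, 0, 0.165, 0, 1, 0.14, 0, 0.165, 0, 1]}}

```text
clock: 13.7
position: [0.5955, 0.1136, 0.0797]
ee_rot: [-0.004, 0.658, 0.753, -0.004]
contact_force: [-1.5, 0.1, -0.9]
width: 0.0333
```

```bash
cat >> h.py <<'E'
def uz(E0=(.618,-.033)):
    s,p,M=tcp(); U=np.array([-.131,.991]);W=np.array([.991,.131]); e=p[:2]-np.array(E0); print('G u,w,z mm',(1e3*np.array([e@U,e@W,p[2]+.005])).round(1),'F u',round(float(np.array(s['contact_force'])[:2]@U),1),'Fz',round(float(s['contact_force'][2]),1),'w',round(s['width'],4),'t',s['clock'])
E
python3 - <<'E'
from h import *
uz()
S=cam('scene')
print([(a,c.round(1)) for a,c,r in blobs(S['frame'],*COL['green'])])
E
```

```text
G u,w,z mm [148.3  -3.1  84.7] F u 0.2 Fz -0.9 w 0.0333 t 13.7
[(122, array([349.7, 210.2]))]
```

Call:
{"op": "step_arm", "data": {"moves": [-0.02, 0, -0.006, 0, 1, -0.036, 0, -0.006, 0, 1, -0.036, 0, -0.006, 0, 1]}}

```text
clock: 14.05
position: [0.6028, 0.0981, 0.0897]
ee_rot: [-0.001, 0.66, 0.752, 0.003]
contact_force: [-1.9, 8.8, -0.9]
width: 0.0336
```

Call:
{"op": "step_arm", "data": {"moves": [-0.01, 0, 0, 0, 1, -0.01, 0, 0, 0, 1]}}

```text
clock: 14.25
position: [0.6032, 0.0965, 0.0908]
ee_rot: [-0.003, 0.66, 0.751, 0.006]
contact_force: [-3.2, 17.6, 5.0]
width: 0.0338
```

Call:
{"op": "step_arm", "data": {"moves": [-0.01, 0, 0, 0, 1, -0.01, 0, 0, 0, 1]}}

```text
clock: 14.45
position: [0.6038, 0.0936, 0.0918]
ee_rot: [-0.004, 0.66, 0.751, 0.007]
contact_force: [-5.6, 22.7, 9.7]
width: 0.0335
```

Call:
{"op": "step_arm", "data": {"moves": [-0.01, 0, 0, 0, 1, -0.01, 0, 0, 0, 1]}}

```text
clock: 14.65
position: [0.605, 0.087, 0.0918]
ee_rot: [-0.002, 0.66, 0.752, 0.006]
contact_force: [-4.4, 17.1, 7.4]
width: 0.0336
```

```bash
python3 - <<'E'
from h import *
uz()
S=cam('scene')
print([(a,c.round(1)) for a,c,r in blobs(S['frame'],*COL['green'])])
E
```

```text
G u,w,z mm [120.6   2.8  96.8] F u 17.5 Fz 7.4 w 0.0336 t 14.65
[(129, array([346.5, 211.2]))]
```

Call:
{"op": "step_arm", "data": {"moves": [-0.004, 0, 0, 0, 1, -0.008, 0, 0, 0, 1, -0.008, 0, 0, 0, 1], "force": 28}}

```text
clock: 15.0
position: [0.6059, 0.0812, 0.0912]
ee_rot: [-0.001, 0.659, 0.752, 0.005]
contact_force: [-1.5, 13.0, 3.5]
width: 0.0336
```

```bash
python3 - <<'E'
from h import *
uz()
S=cam('scene')
print([(a,c.round(1)) for a,c,r in blobs(S['frame'],*COL['green'])])
cv2.imwrite('pics/c11.png',cv2.resize(S['frame'][160:290,270:400],None,fx=4.4,fy=4.4,interpolation=cv2.INTER_CUBIC))
E
```

```text
G u,w,z mm [114.7   2.9  96.2] F u 13.1 Fz 3.5 w 0.0336 t 15.0
[(135, array([345.4, 212.5]))]
```

View pics/c11.png

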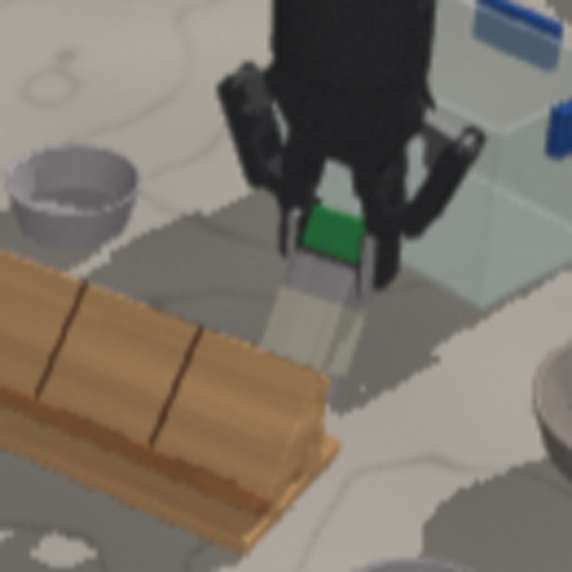

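```bash
python3 - <<'E'
from h import *
S=cam('scene'); E=np.array([.618,-.033]);U=np.array([-.131,.991]);W=np.array([.991,.131])
G=np.array([*(E+U*.1147+W*.0029),.096])
print('obs dir left', np.degrees(np.arctan2(140,-46)),'right',np.degrees(np.arctan2(140,-22)))
for th in(35,45,50,55,60,65,70):
    c,s=np.cos(np.radians(th)),np.sin(np.radians(th))
    def P(a,n,w): 
        ds,dn=a-.080,n-.020; return proj(S,[*(G[:2]+U*(ds*c-dn*s)+W*w),G[2]+ds*s+dn*c])
    l=[P(.095,.034,-.017),P(.045,.034,-.017)]; r=[P(.095,.034,.017),P(.045,.034,.017)]
    ang=lambda q:np.degrees(np.arctan2(*(q[1]-q[0])[::-1])).round(1)
    print(th,ang(l),ang(r),((np.array(l+r)-[270,160])*4.4).round().tolist())
E
```

```text
obs dir left 108.18904569965132 right 98.930590100419
35 117.2 116.7 [[314.0, 199.0], [270.0, 284.0], [375.0, 219.0], [331.0, 306.0]]
45 113.0 112.8 [[311.0, 201.0], [272.0, 292.0], [371.0, 221.0], [332.0, 314.0]]
50 111.0 111.0 [[309.0, 202.0], [273.0, 296.0], [370.0, 223.0], [333.0, 318.0]]
55 109.0 109.1 [[307.0, 204.0], [274.0, 299.0], [368.0, 225.0], [335.0, 321.0]]
60 107.0 107.3 [[305.0, 206.0], [276.0, 301.0], [366.0, 227.0], [336.0, 323.0]]
65 105.0 105.4 [[303.0, 209.0], [278.0, 303.0], [364.0, 229.0], [338.0, 326.0]]
70 102.9 103.5 [[302.0, 211.0], [280.0, 305.0], [363.0, 232.0], [340.0, 327.0]]
```

θ is about 57°. I back off, lift over the ridge and hover above the groove.

Call:
{"op": "step_arm", "data": {"moves": [0.016, 0, 0, 0, 1, 0.016, 0, -0.08, 0, 1, 0.016, 0, -0.15, 0, 1, 0.016, 0, -0.15, 0, 1], "force": 50}}

```text
clock: 15.5
position: [0.608, 0.0842, 0.1696]
ee_rot: [0.006, 0.658, 0.753, 0.004]
contact_force: [0.1, 0.8, -0.7]
width: 0.0333
```

Call:
{"op": "step_arm", "data": {"moves": [-0.09, 0, 0, 0, 1, -0.18, 0, 0, 0, 1, -0.18, 0, 0, 0, 1, -0.18, 0, 0, 0, 1]}}

```text
clock: 15.9
position: [0.6156, -0.0058, 0.1627]
ee_rot: [0.0, 0.659, 0.752, 0.0]
contact_force: [0.6, 0.7, -1.1]
width: 0.0334
```

```bash
python3 -c "
from h import *
uz()"
```

```text
G u,w,z mm [ 27.2   1.2 167.7] F u 0.6 Fz -1.1 w 0.0334 t 15.9
```

Call:
{"op": "step_arm", "data": {"moves": [0.01, 0, 0.05, 0, 1, 0.01, 0, 0.1, 0, 1, 0.01, 0, 0.112, 0, 1, 0.01, 0, 0.112, 0, 1]}}

```text
clock: 16.3
position: [0.614, 0.0018, 0.1055]
ee_rot: [-0.001, 0.658, 0.753, -0.001]
contact_force: [1.2, 0.1, -0.8]
width: 0.0332
```

Call:
{"op": "step_arm", "data": {"moves": [0, 0, 0.004, 0, 1, 0, 0, 0.004, 0, 1]}}

```text
clock: 16.5
position: [0.6156, 0.0012, 0.1054]
ee_rot: [0.001, 0.658, 0.753, 0.001]
contact_force: [0.3, 0.4, -1.2]
width: 0.0334
```

Call:
{"op": "step_arm", "data": {"moves": [0, 0, 0.004, 0, 1, 0, 0, 0.004, 0, 1]}}

```text
clock: 16.7
position: [0.615, 0.001, 0.1027]
ee_rot: [0.0, 0.658, 0.753, 0.0]
contact_force: [-0.9, 0.5, -0.3]
width: 0.0332
```

```bash
python3 -c "
from h import *
uz()"
```

```text
G u,w,z mm [ 34.1   1.5 107.7] F u 0.6 Fz -0.3 w 0.0332 t 16.7
```

Call:
{"op": "step_arm", "data": {"moves": [-0.004, 0, 0.004, 0, 1, -0.004, 0, 0.004, 0, 1]}}

```text
clock: 16.9
position: [0.615, -0.0012, 0.1002]
ee_rot: [0.0, 0.658, 0.753, -0.0]
contact_force: [-0.9, -0.0, -0.8]
width: 0.0332
```

Call:
{"op": "step_arm", "data": {"moves": [0, 0, 0.004, 0, 1, 0, 0, 0.004, 0, 1]}}

```text
clock: 17.1
position: [0.6148, -0.0009, 0.0979]
ee_rot: [-0.0, 0.658, 0.753, -0.0]
contact_force: [0.8, -0.9, -0.3]
width: 0.0334
```

Call:
{"op": "step_arm", "data": {"moves": [0, 0, 0.004, 0, 1, 0, 0, 0.004, 0, 1]}}

```text
clock: 17.3
position: [0.6153, -0.0004, 0.0967]
ee_rot: [0.0, 0.658, 0.753, 0.0]
contact_force: [-0.1, 2.2, 1.7]
width: 0.0335
```

Contact is up and to +u, which means the ledge. I release.

Call:
{"op": "step_arm", "data": {"moves": [0, 0, 0, 0, 0.5, 0, 0, 0, 0, 0.1, 0, 0, 0, 0, -0.2, 0, 0, 0, 0, -0.2, 0, 0, 0, 0, -0.2]}}

```text
clock: 17.8
position: [0.615, -0.0011, 0.0961]
ee_rot: [0.0, 0.658, 0.753, -0.0]
contact_force: [-0.1, -0.9, -0.0]
width: 0.0512
```

Call:
{"op": "step_arm", "data": {"moves": [0, 0, 0, 0, -0.2, 0, 0, -0.06, 0, -0.2, 0, 0, -0.14, 0, -0.2, 0, 0, -0.22, 0, -0.2]}}

```text
clock: 18.2
position: [0.6146, -0.0009, 0.2069]
ee_rot: [-0.001, 0.658, 0.753, -0.001]
contact_force: [0.5, 0.0, 0.1]
width: 0.0509
```

Call:
{"op": "step_arm", "data": {"moves": [-0.25, -0.15, 0, 0.02, -0.2, -0.45, -0.25, 0, 0.042, -0.2, -0.45, -0.25, 0, 0.042, -0.2, -0.45, -0.25, 0, 0.042, -0.2, -0.45, -0.25, 0, 0.042, -0.2]}}

```text
clock: 18.7
position: [0.523, -0.2353, 0.2065]
ee_rot: [0.0, 0.706, 0.708, 0.0]
contact_force: [0.2, 0.4, 1.1]
width: 0.0509
```

```bash
python3 - <<'E'
from h import *
plan([(.453,-.247,.12,0),(.453,-.247,.020,0)],0)
T=cam('top');S=cam('scene')
for c in('green','yellow'):
    b=[[(a,q.round(1)) for a,q,r in blobs(d['frame'],*COL[c])] for d in(T,S)]; print(c,b)
    try: print(tri(T,S,b[0][0][1],b[1][0][1]))
    except Exception as e: print(e)
E=np.array([.618,-.033]);U=np.array([-.131,.991]);W=np.array([.991,.131])
for s,n in((.088,.034),(.095,.017)): 
    q=[*(E+U*.7071*(s-n)),.025+.7071*(s+n)]; print('expected',np.round(q,3),proj(T,q).round(1),proj(S,q).round(1))
E
```

```text
at [ 0.523  -0.2353  0.2065] jaw 0.1 w 0.0509 F [0.2 0.4 1.1] t 18.7
seg [-0.023, -0.14, 0.173, 0.001] rows 2.2
seg [0.0, 0.0, 0.2, -0.0] rows 2.0
green [[(132, array([263. , 171.1]))], [(195, array([331.5, 228.9]))]]
(array([0.6125, 0.0189, 0.0967]), np.float64(1.0))
yellow [[(22, array([337.8, 225.8]))], [(188, array([210.3, 272.3]))]]
(array([ 0.4611, -0.1947,  0.0264]), np.float64(1.8))
expected [0.613 0.005 0.111] [267.9 169.9] [328.  226.1]
expected [0.611 0.022 0.104] [262.  171.3] [332.  225.1]
```

Green is now parked, with its cap where expected. Now yellow: mid grip, pivot flush to 45° high on the face, then slide it down the face onto the ledge while held.

```bash
python3 - <<'E'
from h import *
E=np.array([.479,-.051]);U=np.array([-.131,.991])
plan([(.453,-.246,.11,0),(.453,-.246,.020,0)],0)
print(E+U*.026)
E
```

```text
at [ 0.5218 -0.2396  0.2064] jaw -0.2 w 0.051 F [0.5 0.6 0.8] t 18.8
seg [-0.013, -0.138, 0.193, -0.001] rows 2.4
seg [0.0, 0.0, 0.18, -0.0] rows 1.8
[ 0.475594 -0.025234]
```

Call:
{"op": "step_arm", "data": {"moves": [-0.023, -0.14, 0.06, 0, -0.2, -0.023, -0.14, 0.12, 0, -0.2, -0.023, -0.14, 0.18, 0, -0.2, -0.023, -0.14, 0.18, 0, -0.2, -0.023, -0.14, 0.18, 0, -0.2]}}

```text
clock: 19.3
position: [0.4547, -0.2453, 0.1168]
ee_rot: [0.0, 0.706, 0.708, 0.0]
contact_force: [0.7, -0.6, 0.5]
width: 0.0512
```

```bash
python3 - <<'E'
from h import *
plan([(.453,-.246,.020,0)],0)
E
```

```text
at [ 0.4547 -0.2453  0.1168] jaw 0.1 w 0.0512 F [ 0.7 -0.6  0.5] t 19.3
seg [-0.001, -0.003, 0.194, 0.001] rows 1.9
```

Call:
{"op": "step_arm", "data": {"moves": [-0.001, -0.003, 0.09, 0, -0.2, -0.001, -0.003, 0.16, 0, -0.2, -0.001, -0.003, 0.194, 0, -0.2, -0.001, -0.003, 0.194, 0, -0.2]}}

```text
clock: 19.7
position: [0.4532, -0.2455, 0.0188]
ee_rot: [-0.001, 0.706, 0.708, -0.0]
contact_force: [-0.6, 0.7, 0.5]
width: 0.0513
```

Call:
{"op": "step_arm", "data": {"moves": [0, 0, 0, 0, 0.5, 0, 0, 0, 0, 1, 0, 0, 0, 0, 1, 0, 0, 0, 0, 1, 0, 0, 0, 0, 1], "force": 40}}

```text
clock: 20.2
position: [0.4543, -0.2468, 0.0212]
ee_rot: [0.002, 0.706, 0.708, 0.001]
contact_force: [1.4, 1.3, 7.0]
width: 0.0332
```

Call:
{"op": "step_arm", "data": {"moves": [0, 0, -0.1, 0, 1, 0, 0, -0.18, 0, 1, 0, 0, -0.28, -0.02, 1, 0, 0, -0.28, -0.042, 1, 0, 0, -0.28, -0.042, 1]}}

```text
clock: 20.7
position: [0.4531, -0.2463, 0.1615]
ee_rot: [0.002, 0.658, 0.753, 0.0]
contact_force: [-0.1, 0.3, -1.8]
width: 0.0335
```

```bash
python3 - <<'E'
from h import *
plan([(.4756,-.0252,.16,7.5),(.4756,-.0252,.0955,7.5)],0)
E
```

```text
at [ 0.4531 -0.2463  0.1615] jaw 7.7 w 0.0335 F [-0.1  0.3 -1.8] t 20.7
seg [0.432, 0.104, 0.003, 0.001] rows 4.4
seg [0.0, 0.0, 0.129, -0.0] rows 1.3
```

Call:
{"op": "step_arm", "data": {"moves": [0.216, 0.052, 0.003, 0, 1, 0.432, 0.104, 0.003, 0, 1, 0.432, 0.104, 0.003, 0, 1, 0.432, 0.104, 0.003, 0, 1, 0.432, 0.104, 0.003, 0, 1]}}

```text
clock: 21.2
position: [0.4732, -0.0209, 0.1565]
ee_rot: [-0.002, 0.658, 0.753, -0.0]
contact_force: [0.2, -1.6, -0.5]
width: 0.0331
```

Call:
{"op": "step_arm", "data": {"moves": [0, 0, 0.06, 0, 1, 0, 0, 0.115, 0, 1, 0, 0, 0.12, 0, 1, 0, 0, 0.12, 0, 1], "force": 25}}

```text
clock: 21.6
position: [0.4739, -0.0246, 0.0968]
ee_rot: [-0.002, 0.658, 0.753, -0.001]
contact_force: [0.4, 0.1, -1.1]
width: 0.0333
```

```bash
python3 -c "
from h import *
uz((.479,-.051))"
```

```text
G u,w,z mm [ 26.8  -1.6 101.8] F u 0.0 Fz -1.1 w 0.0333 t 21.6
```

Call:
{"op": "step_arm", "data": {"moves": [0, 0, 0.006, 0, 1, -0.008, 0, 0.012, 0, 1, -0.014, 0, 0.019, 0, 1, -0.019, 0, 0.027, 0, 1, -0.024, 0, 0.034, 0, 1]}}

```text
clock: 22.1
position: [0.4774, -0.0367, 0.0826]
ee_rot: [0.001, 0.659, 0.752, 0.001]
contact_force: [-1.9, 3.0, 11.2]
width: 0.0335
```

```bash
python3 -c "
from h import *
uz((.479,-.051))"
```

```text
G u,w,z mm [14.4  0.3 87.6] F u 3.2 Fz 11.2 w 0.0335 t 22.1
```

Call:
{"op": "step_arm", "data": {"moves": [-0.002, 0, 0.008, 0, 1, -0.004, 0, 0.016, 0, 1, -0.004, 0, 0.02, 0, 1, -0.004, 0, 0.02, 0, 1]}}

```text
clock: 22.5
position: [0.478, -0.0402, 0.0728]
ee_rot: [0.002, 0.658, 0.753, 0.0]
contact_force: [-2.3, -2.5, 10.3]
width: 0.0333
```

```bash
python3 -c "
from h import *
uz((.479,-.051))"
```

```text
G u,w,z mm [10.9  0.5 77.8] F u -2.2 Fz 10.3 w 0.0333 t 22.5
```

Call:
{"op": "step_arm", "data": {"moves": [0.003, 0, 0.004, 0, 1, 0.006, 0, 0.008, 0, 1, 0.006, 0, 0.008, 0, 1]}}

```text
clock: 22.8
position: [0.4783, -0.04, 0.0695]
ee_rot: [0.004, 0.657, 0.754, -0.002]
contact_force: [-4.2, -11.8, 13.5]
width: 0.0328
```

```bash
python3 -c "
from h import *
uz((.479,-.051))"
```

```text
G u,w,z mm [11.   0.8 74.5] F u -11.1 Fz 13.5 w 0.0328 t 22.8
```

Call:
{"op": "step_arm", "data": {"moves": [-0.005, 0, 0.005, 0, 1, -0.01, 0, 0.01, 0, 1, -0.01, 0, 0.01, 0, 1]}}

```text
clock: 23.1
position: [0.4797, -0.0429, 0.0642]
ee_rot: [0.003, 0.658, 0.753, 0.001]
contact_force: [-0.6, -3.7, 11.1]
width: 0.0336
```

```bash
python3 -c "
from h import *
uz((.479,-.051))"
```

```text
G u,w,z mm [ 8.   1.8 69.2] F u -3.6 Fz 11.1 w 0.0336 t 23.1
```

Flush on the face, since the force is along its normal. I keep sliding down.

Call:
{"op": "step_arm", "data": {"moves": [-0.004, 0, 0.004, 0, 1, -0.004, 0, 0.004, 0, 1]}}

```text
clock: 23.3
position: [0.4804, -0.0447, 0.0623]
ee_rot: [0.004, 0.658, 0.753, 0.001]
contact_force: [0.5, -3.5, 10.7]
width: 0.0336
```

Call:
{"op": "step_arm", "data": {"moves": [-0.004, 0, 0.004, 0, 1, -0.004, 0, 0.004, 0, 1]}}

```text
clock: 23.5
position: [0.4808, -0.046, 0.0609]
ee_rot: [0.003, 0.659, 0.753, 0.002]
contact_force: [-0.5, -0.6, 15.7]
width: 0.0335
```

Call:
{"op": "step_arm", "data": {"moves": [-0.004, 0, 0.004, 0, 1, -0.004, 0, 0.004, 0, 1]}}

```text
clock: 23.7
position: [0.4808, -0.0461, 0.0607]
ee_rot: [0.002, 0.659, 0.752, 0.003]
contact_force: [-4.7, 6.0, 33.6]
width: 0.0333
```

```bash
python3 -c "
from h import *
uz((.479,-.051))"
```

```text
G u,w,z mm [ 4.6  2.5 65.7] F u 6.6 Fz 33.6 w 0.0333 t 23.7
```

Ledge reached. I ease the load and release.

Call:
{"op": "step_arm", "data": {"moves": [0.004, 0, -0.005, 0, 1, 0.004, 0, -0.006, 0, 1, 0.004, 0, -0.006, 0, 0.5, 0.004, 0, -0.006, 0, 0.1, 0.004, 0, -0.006, 0, -0.2]}}

```text
clock: 24.2
position: [0.4777, -0.0449, 0.0588]
ee_rot: [0.0, 0.658, 0.753, -0.0]
contact_force: [-0.4, -0.8, -0.3]
width: 0.0508
```

Call:
{"op": "step_arm", "data": {"moves": [0, 0, 0, 0, -0.2, 0, 0, 0, 0, -0.2, 0, 0, -0.08, 0, -0.2, 0, 0, -0.18, 0, -0.2, 0, 0, -0.28, 0, -0.2]}}

```text
clock: 24.7
position: [0.477, -0.0444, 0.1996]
ee_rot: [-0.001, 0.658, 0.753, -0.001]
contact_force: [1.5, -0.2, -1.0]
width: 0.0512
```

Call:
{"op": "step_arm", "data": {"moves": [-0.2, 0, 0, 0, -0.2, -0.3, 0, 0, 0, -0.2, -0.3, 0, 0, 0, -0.2, -0.3, 0, 0, 0, -0.2]}}

```text
clock: 25.1
position: [0.4991, -0.1993, 0.1986]
ee_rot: [0.002, 0.66, 0.751, -0.001]
contact_force: [0.0, 0.7, -0.4]
width: 0.0513
```

```bash
python3 - <<'E'
from h import *
plan([],0)
T=cam('top');S=cam('scene')
for c in('green','yellow'):
    b=[[(a,q.round(1)) for a,q,r in blobs(d['frame'],*COL[c])] for d in(T,S)]; print(c,b)
    try: print(tri(T,S,b[0][0][1],b[1][0][1]))
    except Exception as e: print(e)
cv2.imwrite('pics/c12.png',np.hstack([cv2.resize(S['frame'][190:300,230:370],(560,440),interpolation=cv2.INTER_CUBIC),cv2.resize(T['frame'][150:260,245:305],(240,440),interpolation=cv2.INTER_CUBIC)]))
E
```

```text
at [ 0.4991 -0.1993  0.1986] jaw 7.4 w 0.0513 F [ 0.   0.7 -0.4] t 25.1
green [[(134, array([263.1, 171.1]))], [(195, array([331.5, 228.9]))]]
(array([0.6126, 0.0187, 0.0968]), np.float64(0.8))
yellow [[(163, array([268.3, 219.9]))], [(171, array([279.1, 208.9]))]]
(array([0.4734, 0.0051, 0.0953]), np.float64(2.3))
```

View pics/c12.png

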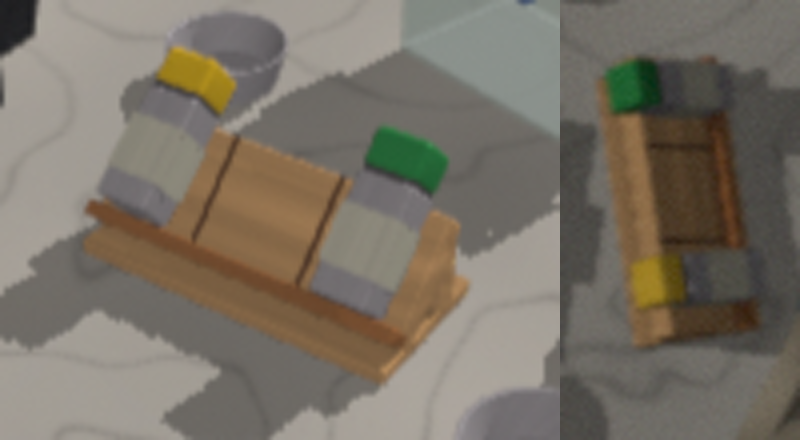

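Both are parked on the ledge in their bays with caps up, at (195,80) and (405,160) in the crop. Next is green: grip the cap end.

```bash
python3 - <<'E'
from h import *
plan([(.6132,.0106,.20,7.5),(.6132,.0106,.12,7.5),(.6132,.0106,.093,7.5)],0)
E
```

```text
at [ 0.4974 -0.1941  0.1981] jaw 7.5 w 0.0513 F [ 0.3  1.3 -0. ] t 25.2
seg [0.375, 0.283, -0.004, 0.0] rows 4.7
seg [0.0, 0.0, 0.16, -0.0] rows 1.6
seg [0.0, 0.0, 0.054, -0.0] rows 0.5
```

Call:
{"op": "step_arm", "data": {"moves": [0.19, 0.14, -0.004, 0, -0.2, 0.375, 0.283, -0.004, 0, -0.2, 0.375, 0.283, -0.004, 0, -0.2, 0.375, 0.283, -0.004, 0, -0.2, 0.375, 0.283, -0.004, 0, -0.2]}}

```text
clock: 25.7
position: [0.613, 0.0163, 0.2005]
ee_rot: [-0.001, 0.657, 0.754, 0.0]
contact_force: [1.0, -0.4, 0.1]
width: 0.0514
```

Call:
{"op": "step_arm", "data": {"moves": [0, 0, 0.08, 0, -0.2, 0, 0, 0.16, 0, -0.2, 0, 0, 0.2, 0, -0.2, 0, 0, 0.214, 0, -0.2, 0, 0, 0.214, 0, -0.2]}}

```text
clock: 26.2
position: [0.6118, 0.0127, 0.0929]
ee_rot: [-0.001, 0.658, 0.753, -0.001]
contact_force: [1.0, 1.0, -0.3]
width: 0.0511
```

```bash
python3 -c "
from h import *
uz()"
```

```text
G u,w,z mm [46.1 -0.1 97.9] F u 0.8 Fz -0.3 w 0.0511 t 26.2
```

Call:
{"op": "step_arm", "data": {"moves": [0, 0, 0, 0, 0.3, 0, 0, 0, 0, 1, 0, 0, 0, 0, 1, 0, 0, 0, 0, 1, 0, 0, 0, 0, 1], "force": 45}}

```text
clock: 26.7
position: [0.6141, 0.0118, 0.0955]
ee_rot: [0.001, 0.658, 0.753, 0.001]
contact_force: [-1.1, 2.4, 6.9]
width: 0.0335
```

Call:
{"op": "step_arm", "data": {"moves": [0.02, 0, -0.06, 0, 1, 0.04, 0, -0.13, 0, 1, 0.1, 0, -0.14, 0, 1, 0.19, 0, -0.14, 0, 1, 0.19, 0, -0.14, 0, 1]}}

```text
clock: 27.2
position: [0.5991, 0.11, 0.1643]
ee_rot: [-0.001, 0.657, 0.754, 0.001]
contact_force: [-0.7, -0.4, -1.6]
width: 0.0334
```

Call:
{"op": "step_arm", "data": {"moves": [0, 0, 0.06, 0, 1, 0, 0, 0.12, 0, 1, 0, 0, 0.12, 0, 1, 0, 0, 0.12, 0, 1]}}

```text
clock: 27.6
position: [0.6001, 0.1051, 0.1036]
ee_rot: [-0.0, 0.658, 0.753, -0.001]
contact_force: [0.8, 0.4, 0.4]
width: 0.0333
```

```bash
python3 -c "
from h import *
uz()"
```

```text
G u,w,z mm [139.2   0.3 108.6] F u 0.3 Fz 0.4 w 0.0333 t 27.6
```

Call:
{"op": "step_arm", "data": {"moves": [-0.012, 0, 0, 0, 1, -0.022, 0, 0, 0, 1, -0.032, 0, 0, 0, 1, -0.042, 0, 0, 0, 1, -0.042, 0, 0, 0, 1], "force": 28}}

```text
clock: 28.1
position: [0.6034, 0.0911, 0.1069]
ee_rot: [-0.004, 0.66, 0.751, 0.006]
contact_force: [-3.8, 17.3, 10.1]
width: 0.0338
```

Call:
{"op": "step_arm", "data": {"moves": [-0.01, 0, 0, 0, 1, -0.02, 0, 0, 0, 1, -0.03, 0, 0, 0, 1, -0.04, 0, 0, 0, 1, -0.04, 0, 0, 0, 1]}}

```text
clock: 28.6
position: [0.6052, 0.078, 0.1116]
ee_rot: [-0.007, 0.661, 0.751, 0.011]
contact_force: [-11.6, 33.3, 32.7]
width: 0.0333
```

```bash
cat >> h.py <<'E'
def rect(S,c):
    for a,q,r in blobs(S['frame'],*COL[c],40): print(c,a,q.round(1),[np.round(p,1).tolist() for p in cv2.boxPoints(r)])
E
python3 -c "
from h import *
uz(); rect(cam('scene'),'green')"
```

```text
G u,w,z mm [111.6   1.9 116.6] F u 34.5 Fz 32.7 w 0.0333 t 28.6
green 118 [345.3 205.1] [[338.1000061035156, 207.6999969482422], [341.20001220703125, 198.39999389648438], [352.8999938964844, 202.3000030517578], [349.79998779296875, 211.60000610351562]]
```

Call:
{"op": "step_arm", "data": {"moves": [0, 0, -0.02, 0, 1, -0.004, 0, -0.036, 0, 1, -0.01, 0, -0.048, 0, 1, -0.016, 0, -0.056, 0, 1, -0.016, 0, -0.056, 0, 1], "force": 25}}

```text
clock: 29.15
position: [0.6075, 0.0557, 0.1323]
ee_rot: [0.001, 0.659, 0.753, 0.0]
contact_force: [-0.6, 0.5, -2.3]
width: 0.033
```

```bash
python3 -c "
from h import *
uz(); rect(cam('scene'),'green')"
```

```text
G u,w,z mm [ 89.3   1.2 137.3] F u 0.5 Fz -2.3 w 0.033 t 29.15
green 129 [340.6 200.9] [[333.1000061035156, 203.6999969482422], [336.3999938964844, 193.8000030517578], [348.1000061035156, 197.6999969482422], [344.79998779296875, 207.60000610351562]]
```

```bash
cat >> h.py <<'E'
def tilt(c,s0=.084,n0=.019,E0=(.618,-.033)):
    S=cam('scene');T=cam('top'); s_,p,M=tcp(); E=np.array(E0);U=np.array([-.131,.991]);W=np.array([.991,.131])
    G=p+[0,0,.005]
    b=[q for a,q,r in blobs(S['frame'],*COL[c],40)][0]
    # direction of cap->body: dark cap seam etc. via local axis of body pixels below cap
    hsv=cv2.cvtColor(S['frame'],cv2.COLOR_BGR2HSV); print('cap obs',b.round(1))
    g=cv2.cvtColor(S['frame'],cv2.COLOR_BGR2GRAY)
    for th in(45,55,65,75,90):
        cc,ss=np.cos(np.radians(th)),np.sin(np.radians(th))
        def P(a,n,w):
            ds,dn=a-s0,n-n0; return proj(S,[*(G[:2]+U*(ds*cc-dn*ss)+W*w),G[2]+ds*ss+dn*cc])
        print(th,'cap',P(.085,.034,0).round(1),'foot',P(0,.034,0).round(1),'prof',[int(cv2.getRectSubPix(g,(3,3),tuple(map(float,P(a/1000,.034,0)))).mean()) for a in range(92,-12,-6)])
    return S
E
python3 -c "
from h import *
tilt('green')"
```

```text
cap obs [340.5 201.1]
45 cap [339.2 202.4] foot [323.3 239.7] prof [74, 74, 69, 86, 109, 110, 120, 132, 132, 132, 132, 130, 114, 110, 103, 114, 115, 112]
55 cap [338.7 203.5] foot [325.5 241.9] prof [74, 73, 67, 104, 109, 111, 130, 133, 133, 133, 133, 126, 111, 110, 106, 115, 114, 113]
65 cap [338.3 204.7] foot [328.1 242.8] prof [74, 70, 81, 108, 109, 117, 133, 134, 134, 134, 134, 122, 110, 109, 108, 116, 115, 113]
75 cap [338.  205.9] foot [331.1 242.7] prof [73, 67, 98, 108, 109, 123, 134, 135, 135, 135, 134, 126, 112, 111, 105, 115, 115, 113]
90 cap [337.7 207.7] foot [335.8 240.4] prof [67, 84, 107, 109, 111, 125, 134, 135, 135, 134, 134, 133, 124, 114, 115, 108, 110, 118]
```

```bash
cat >> h.py <<'E'
def edges(c,S=None,thr=122,E0=(.618,-.033),s0=.084,n0=.019):
    S=S or cam('scene'); g=cv2.GaussianBlur(cv2.cvtColor(S['frame'],cv2.COLOR_BGR2GRAY),(3,3),0)
    b=[q for a,q,r in blobs(S['frame'],*COL[c],40)][0]; s_,p,M=tcp(); G=p+[0,0,.005]; U=np.array([-.131,.991]);W=np.array([.991,.131])
    x0,y0=int(b[0])-45,int(b[1])+3; sub=(g[y0:y0+60,x0:x0+75]>thr).astype(np.uint8)
    n,l,st,ce=cv2.connectedComponentsWithStats(sub); i=min((i for i in range(1,n) if st[i,4]>60),key=lambda i:abs(ce[i][0]+x0-b[0])+abs(ce[i][1]+y0-b[1]-20))
    m=(l==i).astype(np.uint8); mu=cv2.moments(m,True); cb=ce[i]+[x0,y0]; print('band',st[i].tolist(),cb.round(1),'cap',b.round(1),'obs dir cap->band',np.degrees(np.arctan2(cb[1]-b[1],cb[0]-b[0])).round(1))
    for th in range(35,106,10):
        t=np.radians(th); A=np.array([*(U*np.cos(t)),np.sin(t)]); N=np.array([*(-U*np.sin(t)),np.cos(t)])
        P=lambda a:proj(S,G+A*(a-s0)+N*(.034-n0)); d=P(.044)-P(.085); print(th,np.degrees(np.arctan2(d[1],d[0])).round(1),np.linalg.norm(d).round(1),end=' | ')
    print('obs len',np.linalg.norm(cb-b).round(1))
E
python3 -c "
from h import *
edges('green')"
```

```text
band [31, 11, 23, 20, 317] [336.5 224.9] cap [340.5 201.1] obs dir cap->band 99.5
35 117.3 18.8 | 45 113.0 19.5 | 55 109.0 19.6 | 65 105.0 19.2 | 75 100.7 18.3 | 85 96.0 17.0 | 95 90.4 15.3 | 105 83.4 13.4 | obs len 24.2
```

Call:
{"op": "step_arm", "data": {"moves": [-0.01, 0, -0.006, 0, 1, -0.02, 0, -0.01, 0, 1, -0.03, 0, -0.012, 0, 1, -0.036, 0, -0.012, 0, 1, -0.036, 0, -0.012, 0, 1], "force": 28}}

```text
clock: 29.85
position: [0.6092, 0.0413, 0.1388]
ee_rot: [-0.002, 0.659, 0.752, 0.002]
contact_force: [-1.8, 6.1, 4.7]
width: 0.0335
```

```bash
python3 -c "
from h import *
uz(); edges('green')"
```

```text
G u,w,z mm [ 74.8   1.  143.8] F u 6.3 Fz 4.7 w 0.0335 t 29.85
band [31, 12, 24, 19, 327] [333.7 225.3] cap [337.3 201.1] obs dir cap->band 98.3
35 117.4 19.2 | 45 113.1 19.8 | 55 109.0 19.9 | 65 104.9 19.5 | 75 100.5 18.6 | 85 95.7 17.3 | 95 90.0 15.6 | 105 82.9 13.6 | obs len 24.4
```

Call:
{"op": "step_arm", "data": {"moves": [-0.008, 0, -0.002, 0, 1, -0.008, 0, -0.002, 0, 1, 0.01, 0, -0.004, 0, 1, 0.02, 0, -0.06, 0, 1, 0.02, 0, -0.15, 0, 1], "force": 28}}

```text
clock: 30.4
position: [0.6055, 0.0494, 0.2102]
ee_rot: [-0.003, 0.658, 0.753, -0.003]
contact_force: [1.8, -0.8, -1.3]
width: 0.0334
```

```bash
python3 -c "
from h import *
uz(); edges('green'); plan([(.5736,.2658,.22,-9.3)],0)"
```

```text
G u,w,z mm [ 83.3  -1.5 215.2] F u -1.0 Fz -1.3 w 0.0334 t 30.4
band [0, 0, 75, 52, 2269] [330.2 193.8] cap [340.  169.2] obs dir cap->band 111.6
35 117.8 19.7 | 45 113.2 20.6 | 55 108.9 21.0 | 65 104.7 20.9 | 75 100.5 20.2 | 85 95.8 19.0 | 95 90.5 17.4 | 105 84.1 15.4 | obs len 26.5
at [0.611  0.049  0.2207] jaw 7.7 w 0.0335 F [ 3.4 -0.3  5.4] t 30.45
seg [0.44, -0.016, 0.001, 0.095] rows 4.4
```

Call:
{"op": "step_arm", "data": {"moves": [0.15, -0.005, -0.006, 0.03, 1, 0.3, -0.01, -0.006, 0.06, 1, 0.44, -0.016, -0.006, 0.095, 1, 0.44, -0.016, -0.006, 0.095, 1, 0.44, -0.016, -0.006, 0.095, 1], "force": 60}}

```text
clock: 30.95
position: [0.5695, 0.2702, 0.2157]
ee_rot: [-0.0, 0.762, 0.648, 0.001]
contact_force: [0.2, -1.5, -1.0]
width: 0.0335
```

Call:
{"op": "step_arm", "data": {"moves": [0, 0, 0, 0, 1, 0, 0, 0, 0, 1]}}

```text
clock: 31.15
position: [0.5706, 0.2658, 0.2155]
ee_rot: [0.001, 0.762, 0.647, -0.0]
contact_force: [0.4, 0.0, -0.6]
width: 0.0329
```

```bash
python3 - <<'E'
from h import *
plan([(.5736,.2658,.215,-9.3),(.5736,.2658,.085,-9.3)],0)
S=cam('scene');T=cam('top')
cv2.imwrite('pics/c13.png',np.hstack([cv2.resize(S['frame'][110:230,310:440],(520,480),interpolation=cv2.INTER_CUBIC),cv2.resize(T['frame'][140:260,130:200],(280,480),interpolation=cv2.INTER_CUBIC)]))
E
```

```text
at [0.5706 0.2658 0.2155] jaw -9.3 w 0.0329 F [ 0.4  0.  -0.6] t 31.15
seg [0.001, 0.006, 0.001, -0.0] rows 0.1
seg [0.0, 0.0, 0.26, -0.0] rows 2.6
```

View pics/c13.png

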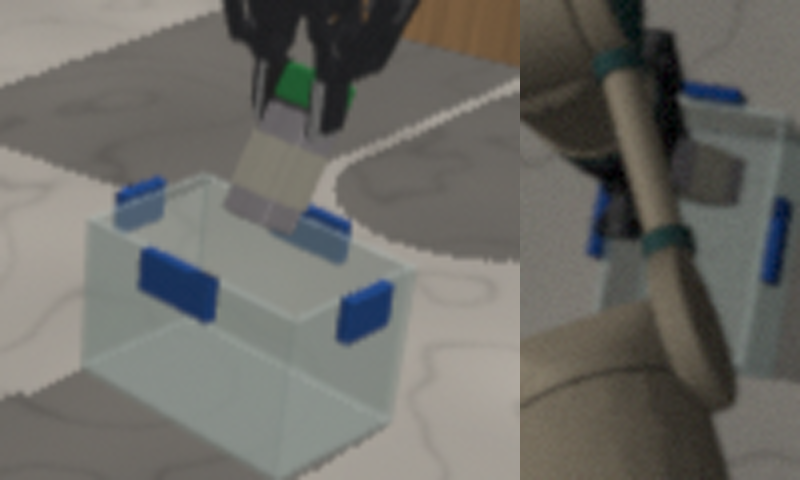

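Green hangs over the box tilted about 55°, with its foot toward the robot's right. My edge estimate was off. I lower it along the mouth and use the inner right wall to turn it upright.

```bash
cat >> h.py <<'E'
def bx(jaw=-9.3):
    s,p,M=tcp(); W=np.array([.987,-.161]);U=np.array([.161,.987]); e=p[:2]-[.542,.271]; F=np.array(s['contact_force']); print('G box x,y,z mm',(1e3*np.array([e@W,e@U,p[2]+.005])).round(1),'Fx,y,z',np.round([F[:2]@W,F[:2]@U,F[2]],1),'w',round(s['width'],4),'t',s['clock'])
E
python3 - <<'E'
from h import *
T=cam('top'); W=np.array([.987,-.161]);U=np.array([.161,.987])
for u,v in((186.3,183),(186.3,178),(186.3,190)):
    for z in(.13,.155): p=onz(T,u,v,z)[:2]-[.542,.271]; print(u,v,z,(1e3*np.array([p@W,p@U])).round(0))
bx()
E
```

```text
186.3 183 0.13 [ 40. -35.]
186.3 183 0.155 [ 36. -41.]
186.3 178 0.13 [ 54. -33.]
186.3 178 0.155 [ 50. -38.]
186.3 190 0.13 [ 21. -39.]
186.3 190 0.155 [ 17. -44.]
G box x,y,z mm [ 29.6  -1.7 220.7] Fx,y,z [-0.1 -0.2 -0.9] w 0.0332 t 31.3
```

Call:
{"op": "step_arm", "data": {"moves": [0.02, 0.006, 0, 0, 1, 0.039, 0.006, 0.04, 0, 1, 0.039, 0.006, 0.06, 0, 1, 0.039, 0.006, 0.06, 0, 1]}}

```text
clock: 31.7
position: [0.5758, 0.284, 0.1836]
ee_rot: [-0.001, 0.763, 0.647, -0.002]
contact_force: [-0.4, 0.5, -0.7]
width: 0.0334
```

```bash
python3 -c "
from h import *
bx()"
```

```text
G box x,y,z mm [ 31.2  18.2 188.6] Fx,y,z [-0.4  0.4 -0.7] w 0.0334 t 31.7
```

Call:
{"op": "step_arm", "data": {"moves": [0, 0, 0.08, 0, 1, 0, 0, 0.14, 0, 1, 0, 0, 0.175, 0, 1, 0, 0, 0.175, 0, 1]}}

```text
clock: 32.1
position: [0.5749, 0.282, 0.0958]
ee_rot: [0.0, 0.763, 0.647, -0.004]
contact_force: [-1.7, -6.6, -3.6]
width: 0.0328
```

Call:
{"op": "step_arm", "data": {"moves": [-0.02, 0, 0, 0, 1, -0.04, 0, 0, 0, 1, -0.05, 0, 0, 0, 1, -0.05, 0, 0, 0, 1], "force": 30}}

```text
clock: 32.5
position: [0.5731, 0.2595, 0.0995]
ee_rot: [0.0, 0.763, 0.646, 0.001]
contact_force: [0.1, 0.3, -0.7]
width: 0.0332
```

Call:
{"op": "step_arm", "data": {"moves": [-0.012, 0, -0.003, 0, 1, -0.022, 0, -0.005, 0, 1, -0.022, 0, -0.005, 0, 1]}}

```text
clock: 32.8
position: [0.5717, 0.2517, 0.1017]
ee_rot: [-0.001, 0.763, 0.646, 0.003]
contact_force: [0.4, 5.9, 0.7]
width: 0.0333
```

```bash
python3 -c "
from h import *
bx()"
```

```text
G box x,y,z mm [ 32.4 -14.3 106.7] Fx,y,z [-0.6  5.9  0.7] w 0.0333 t 32.8
```

Contact came right where predicted, so θ is about 75°. I push on to upright.

Call:
{"op": "step_arm", "data": {"moves": [-0.012, 0, -0.004, 0, 1, -0.022, 0, -0.007, 0, 1, -0.032, 0, -0.009, 0, 1, -0.04, 0, -0.009, 0, 1, -0.04, 0, -0.009, 0, 1]}}

```text
clock: 33.3
position: [0.5688, 0.233, 0.1072]
ee_rot: [-0.002, 0.763, 0.646, 0.004]
contact_force: [-0.0, 7.3, 2.9]
width: 0.0333
```

```bash
python3 -c "
from h import *
bx()"
```

```text
G box x,y,z mm [ 32.5 -33.2 112.2] Fx,y,z [-1.2  7.2  2.9] w 0.0333 t 33.3
```

Call:
{"op": "step_arm", "data": {"moves": [-0.006, 0, 0, 0, 1, -0.006, 0, 0, 0, 1, 0.02, 0, 0, 0, 1, 0.06, 0, 0.01, 0, 1, 0.06, 0, 0.02, 0, 1]}}

```text
clock: 33.8
position: [0.5731, 0.2619, 0.0948]
ee_rot: [0.0, 0.762, 0.647, 0.001]
contact_force: [0.3, -0.0, -0.2]
width: 0.0334
```

Call:
{"op": "step_arm", "data": {"moves": [0, 0, 0.01, 0, 1, 0, 0, 0.018, 0, 1, 0, 0, 0.018, 0, 1]}}

```text
clock: 34.1
position: [0.5716, 0.2586, 0.085]
ee_rot: [-0.0, 0.763, 0.647, -0.001]
contact_force: [-0.5, -0.9, -0.4]
width: 0.033
```

```bash
python3 -c "
from h import *
bx()"
```

```text
G box x,y,z mm [31.2 -7.5 90. ] Fx,y,z [-0.3 -1.  -0.4] w 0.033 t 34.1
```

Call:
{"op": "step_arm", "data": {"moves": [0, 0, 0.004, 0, 1, 0, 0, 0.004, 0, 1]}}

```text
clock: 34.3
position: [0.5724, 0.2588, 0.0841]
ee_rot: [0.0, 0.763, 0.647, -0.0]
contact_force: [0.1, -0.6, -0.8]
width: 0.0331
```

Call:
{"op": "step_arm", "data": {"moves": [0, 0, 0.004, 0, 1, 0, 0, 0.004, 0, 1]}}

```text
clock: 34.5
position: [0.5724, 0.259, 0.0822]
ee_rot: [0.0, 0.763, 0.647, -0.0]
contact_force: [-0.1, -0.4, -1.0]
width: 0.0334
```

Call:
{"op": "step_arm", "data": {"moves": [0, 0, 0.004, 0, 1, 0, 0, 0.004, 0, 1]}}

```text
clock: 34.7
position: [0.5723, 0.2591, 0.0801]
ee_rot: [-0.0, 0.763, 0.647, -0.0]
contact_force: [0.4, -0.1, -1.0]
width: 0.033
```

Call:
{"op": "step_arm", "data": {"moves": [0, 0, 0.004, 0, 1, 0, 0, 0.004, 0, 1]}}

```text
clock: 34.9
position: [0.5726, 0.2592, 0.0784]
ee_rot: [0.0, 0.763, 0.647, 0.0]
contact_force: [-0.5, -0.1, 0.1]
width: 0.0331
```

Call:
{"op": "step_arm", "data": {"moves": [0, 0, 0.004, 0, 1, 0, 0, 0.004, 0, 1]}}

```text
clock: 35.1
position: [0.5727, 0.2592, 0.0782]
ee_rot: [0.0, 0.763, 0.647, 0.001]
contact_force: [-2.2, -1.3, 9.9]
width: 0.0333
```

Call:
{"op": "step_arm", "data": {"moves": [0, 0, 0.004, 0, 1, 0, 0, 0.004, 0, 1]}}

```text
clock: 35.3
position: [0.5727, 0.2592, 0.0781]
ee_rot: [0.0, 0.763, 0.647, 0.001]
contact_force: [-4.9, -2.7, 19.6]
width: 0.0333
```

Call:
{"op": "step_arm", "data": {"moves": [0, 0, -0.006, 0, 1, 0, 0, -0.006, 0, 0.4, 0, 0, -0.006, 0, 0, 0, 0, -0.006, 0, -0.08, 0, 0, -0.006, 0, -0.08]}}

```text
clock: 35.8
position: [0.5701, 0.2593, 0.0762]
ee_rot: [-0.001, 0.763, 0.647, -0.002]
contact_force: [-4.6, 1.4, 1.6]
width: 0.0463
```

Call:
{"op": "step_arm", "data": {"moves": [0, 0, 0, 0, -0.08, 0, 0, -0.05, 0, -0.08, 0, 0, -0.12, 0, -0.08, 0, 0, -0.22, 0, -0.08, 0, 0, -0.3, 0, -0.08]}}

```text
clock: 36.3
position: [0.5732, 0.2592, 0.2289]
ee_rot: [0.0, 0.763, 0.647, 0.001]
contact_force: [0.6, -0.3, 0.8]
width: 0.0461
```

Call:
{"op": "step_arm", "data": {"moves": [-0.2, -0.1, 0, -0.05, -0.2, -0.4, -0.2, 0, -0.095, -0.2, -0.4, -0.2, 0, -0.095, -0.2, -0.4, -0.2, 0, -0.095, -0.2, -0.4, -0.2, 0, -0.095, -0.2]}}

```text
clock: 36.8
position: [0.4382, 0.0757, 0.2267]
ee_rot: [-0.0, 0.659, 0.752, -0.001]
contact_force: [0.8, 0.8, 0.4]
width: 0.0512
```

```bash
cat >> h.py <<'E'
def caps():
    T=cam('top');S=cam('scene')
    W=np.array([.987,-.161]);U=np.array([.161,.987])
    for c in('green','yellow'):
        b=[[(a,q.round(1)) for a,q,r in blobs(d['frame'],*COL[c])] for d in(T,S)]; print(c,b)
        try:
            p,e=tri(T,S,b[0][0][1],b[1][0][1]); q=p[:2]-[.542,.271]; print(p,e,'box',(1e3*np.array([q@W,q@U])).round(1))
        except Exception as e: print(e)
    return T,S
E
python3 - <<'E'
from h import *
T,S=caps(); rect(T,'green'); rect(S,'green')
o=np.array([.542,.271]);W=np.array([.987,-.161]);U=np.array([.161,.987])
for t in(0,8): 
    for d in(T,S): print('expect cap corners',t,[proj(d,[*(o+W*(.031+i*.017)+U*(-.011+j*.017)),.100]).round(1).tolist() for i,j in((-1,-1),(1,-1),(1,1),(-1,1))])
    break
plan([],0)
E
```

```text
green [[(140, array([177.6, 186.9]))], [(113, array([380.1, 182.6]))]]
[0.5738 0.2625 0.0931] 3.8 box [32.8 -3.3]
yellow [[(159, array([268.1, 219.8]))], [(171, array([279.1, 208.9]))]]
[0.4735 0.0054 0.0953] 2.9 box [ -24.8 -273.2]
green 140 [177.6 186.9] [[170.5, 191.6999969482422], [172.8000030517578, 180.0], [184.6999969482422, 182.3000030517578], [182.39999389648438, 194.10000610351562]]
green 113 [380.1 182.6] [[370.3999938964844, 182.1999969482422], [374.0, 175.0], [388.3999938964844, 182.1999969482422], [384.79998779296875, 189.39999389648438]]
expect cap corners 0 [[184.2, 193.7], [186.3, 181.9], [174.4, 180.2], [172.3, 192.0]]
expect cap corners 0 [[367.2, 180.6], [377.5, 185.7], [386.8, 181.4], [376.5, 176.5]]
at [0.4391 0.0761 0.2271] jaw 7.5 w 0.0513 F [ 1.4  0.1 -1. ] t 36.9
```

Green stands square in the box at box x≈33, y≈−3. Now yellow, the same way.

```bash
python3 - <<'E'
from h import *
plan([(.475,-.006,.20,7.5),(.475,-.006,.093,7.5)],0)
E
```

```text
at [0.4391 0.0761 0.2271] jaw 7.5 w 0.0513 F [ 1.4  0.1 -1. ] t 36.9
seg [-0.172, 0.05, 0.054, 0.0] rows 1.9
seg [0.0, 0.0, 0.214, -0.0] rows 2.1
```

Call:
{"op": "step_arm", "data": {"moves": [-0.09, 0.025, 0.02, 0, -0.2, -0.172, 0.05, 0.054, 0, -0.2, -0.172, 0.05, 0.054, 0, -0.2, -0.172, 0.05, 0.054, 0, -0.2]}}

```text
clock: 37.3
position: [0.4782, -0.0038, 0.1994]
ee_rot: [-0.001, 0.659, 0.752, -0.0]
contact_force: [-0.6, -0.3, -0.7]
width: 0.0512
```

Call:
{"op": "step_arm", "data": {"moves": [0, 0, 0.08, 0, -0.2, 0, 0, 0.16, 0, -0.2, 0, 0, 0.2, 0, -0.2, 0, 0, 0.214, 0, -0.2, 0, 0, 0.214, 0, -0.2]}}

```text
clock: 37.8
position: [0.4773, -0.0026, 0.0929]
ee_rot: [-0.001, 0.658, 0.753, -0.0]
contact_force: [0.6, 0.5, 0.1]
width: 0.0517
```

Call:
{"op": "step_arm", "data": {"moves": [0, 0, 0, 0, 0.3, 0, 0, 0, 0, 1, 0, 0, 0, 0, 1, 0, 0, 0, 0, 1, 0, 0, 0, 0, 1], "force": 45}}

```text
clock: 38.3
position: [0.4786, -0.0034, 0.0946]
ee_rot: [0.001, 0.658, 0.753, 0.001]
contact_force: [-0.8, 2.7, 5.7]
width: 0.0335
```

```bash
python3 -c "
from h import *
uz((.479,-.051))"
```

```text
G u,w,z mm [47.2  5.8 99.6] F u 2.8 Fz 5.7 w 0.0335 t 38.3
```

Call:
{"op": "step_arm", "data": {"moves": [0.02, 0, -0.06, 0, 1, 0.04, 0, -0.13, 0, 1, 0.1, 0, -0.14, 0, 1, 0.19, 0, -0.14, 0, 1, 0.19, 0, -0.14, 0, 1]}}

```text
clock: 38.8
position: [0.4633, 0.0942, 0.1637]
ee_rot: [-0.001, 0.657, 0.754, 0.001]
contact_force: [-0.2, -0.5, -0.9]
width: 0.0331
```

Call:
{"op": "step_arm", "data": {"moves": [0, 0, 0.06, 0, 1, 0, 0, 0.12, 0, 1, 0, 0, 0.12, 0, 1, 0, 0, 0.12, 0, 1]}}

```text
clock: 39.2
position: [0.4644, 0.0899, 0.1032]
ee_rot: [-0.0, 0.658, 0.753, -0.001]
contact_force: [1.3, -0.6, -1.1]
width: 0.0334
```

Call:
{"op": "step_arm", "data": {"moves": [-0.012, 0, 0, 0, 1, -0.02, 0, 0, 0, 1, -0.026, 0, 0, 0, 1, -0.026, 0, 0, 0, 1], "force": 28}}

```text
clock: 39.6
position: [0.4669, 0.077, 0.104]
ee_rot: [0.001, 0.658, 0.753, 0.0]
contact_force: [1.2, 0.2, -1.2]
width: 0.0336
```

```bash
python3 -c "
from h import *
uz((.479,-.051))"
```

```text
G u,w,z mm [128.4   4.8 109. ] F u 0.1 Fz -1.2 w 0.0336 t 39.6
```

Call:
{"op": "step_arm", "data": {"moves": [-0.012, 0, 0, 0, 1, -0.02, 0, -0.008, 0, 1, -0.028, 0, -0.018, 0, 1, -0.036, 0, -0.028, 0, 1, -0.046, 0, -0.038, 0, 1]}}

```text
clock: 40.1
position: [0.4688, 0.0569, 0.1226]
ee_rot: [-0.002, 0.659, 0.752, 0.002]
contact_force: [-1.5, 7.4, 0.5]
width: 0.0331
```

```bash
python3 -c "
from h import *
uz((.479,-.051))"
```

```text
G u,w,z mm [108.3   4.  127.6] F u 7.5 Fz 0.5 w 0.0331 t 40.1
```

Call:
{"op": "step_arm", "data": {"moves": [-0.008, 0, -0.008, 0, 1, -0.018, 0, -0.016, 0, 1, -0.028, 0, -0.022, 0, 1, -0.038, 0, -0.026, 0, 1, -0.038, 0, -0.026, 0, 1]}}

```text
clock: 40.6
position: [0.4718, 0.0376, 0.1362]
ee_rot: [-0.001, 0.659, 0.752, 0.002]
contact_force: [-1.8, 7.4, 5.2]
width: 0.0333
```

```bash
python3 -c "
from h import *
uz((.479,-.051))"
```

```text
G u,w,z mm [ 88.7   4.4 141.2] F u 7.6 Fz 5.2 w 0.0333 t 40.6
```

Call:
{"op": "step_arm", "data": {"moves": [-0.01, 0, -0.004, 0, 1, -0.02, 0, -0.006, 0, 1, -0.028, 0, -0.006, 0, 1, -0.028, 0, -0.006, 0, 1]}}

```text
clock: 41.0
position: [0.4736, 0.0247, 0.1402]
ee_rot: [-0.002, 0.659, 0.752, 0.003]
contact_force: [-4.0, 9.1, 13.6]
width: 0.0335
```

Call:
{"op": "step_arm", "data": {"moves": [0.02, 0, -0.004, 0, 1, 0.03, 0, -0.06, 0, 1, 0.03, 0, -0.14, 0, 1, 0.03, 0, -0.16, 0, 1]}}

```text
clock: 41.4
position: [0.4742, 0.0367, 0.2219]
ee_rot: [0.003, 0.658, 0.753, 0.002]
contact_force: [0.3, -0.8, -1.7]
width: 0.0335
```

```bash
python3 -c "
from h import *
uz((.479,-.051)); plan([(.508,.277,.225,-9.3)],0)"
```

```text
G u,w,z mm [ 87.6   6.8 226.9] F u -0.9 Fz -1.7 w 0.0335 t 41.4
at [0.4742 0.0367 0.2219] jaw 7.7 w 0.0335 F [ 0.3 -0.8 -1.7] t 41.4
seg [0.467, 0.132, -0.006, 0.095] rows 4.9
```

Call:
{"op": "step_arm", "data": {"moves": [0.1, 0.03, -0.006, 0.02, 1, 0.2, 0.06, -0.006, 0.04, 1, 0.29, 0.085, -0.006, 0.06, 1, 0.38, 0.11, -0.006, 0.08, 1, 0.46, 0.133, -0.006, 0.095, 1], "force": 50}}

```text
clock: 41.9
position: [0.5068, 0.2758, 0.2203]
ee_rot: [0.0, 0.763, 0.646, -0.0]
contact_force: [1.1, -1.7, -1.6]
width: 0.0334
```

Call:
{"op": "step_arm", "data": {"moves": [0, 0, 0, 0, 1, 0, 0, 0, 0, 1]}}

```text
clock: 42.1
position: [0.5065, 0.2741, 0.2199]
ee_rot: [0.0, 0.762, 0.648, -0.001]
contact_force: [0.5, -0.5, -2.1]
width: 0.0333
```

```bash
python3 -c "
from h import *
bx(); plan([(.511,.286,.225,-9.3)],0)"
```

```text
G box x,y,z mm [-35.6  -2.7 224.9] Fx,y,z [ 0.6 -0.4 -2.1] w 0.0333 t 42.1
at [0.5065 0.2741 0.2199] jaw -9.3 w 0.0333 F [ 0.5 -0.5 -2.1] t 42.1
seg [0.025, 0.005, -0.01, 0.0] rows 0.3
```

Call:
{"op": "step_arm", "data": {"moves": [0.026, 0.004, 0, 0, 1, 0.026, 0.004, 0.06, 0, 1, 0.026, 0.004, 0.13, 0, 1, 0.026, 0.004, 0.19, 0, 1, 0.026, 0.004, 0.232, 0, 1]}}

```text
clock: 42.6
position: [0.5104, 0.2849, 0.1032]
ee_rot: [-0.0, 0.763, 0.646, -0.001]
contact_force: [0.3, 0.7, -0.2]
width: 0.0334
```

Call:
{"op": "step_arm", "data": {"moves": [-0.015, 0, 0, 0, 1, -0.03, 0, 0, 0, 1, -0.04, 0, 0, 0, 1, -0.04, 0, 0, 0, 1], "force": 30}}

```text
clock: 43.0
position: [0.5087, 0.2684, 0.1076]
ee_rot: [-0.002, 0.764, 0.645, 0.003]
contact_force: [-0.9, 6.6, -3.1]
width: 0.0336
```

```bash
python3 -c "
from h import *
bx()"
```

```text
G box x,y,z mm [-32.5  -7.9 112.6] Fx,y,z [-1.9  6.3 -3.1] w 0.0336 t 43.0
```

Call:
{"op": "step_arm", "data": {"moves": [-0.012, 0, -0.004, 0, 1, -0.024, 0, -0.008, 0, 1, -0.036, 0, -0.01, 0, 1, -0.048, 0, -0.012, 0, 1, -0.052, 0, -0.012, 0, 1]}}

```text
clock: 43.5
position: [0.5058, 0.2434, 0.115]
ee_rot: [-0.001, 0.764, 0.646, 0.005]
contact_force: [-0.4, 6.1, 2.6]
width: 0.0335
```

Call:
{"op": "step_arm", "data": {"moves": [-0.006, 0, 0, 0, 1, -0.006, 0, 0, 0, 1]}}

```text
clock: 43.7
position: [0.5056, 0.2403, 0.115]
ee_rot: [-0.0, 0.764, 0.646, 0.005]
contact_force: [-0.5, 7.4, 2.6]
width: 0.0332
```

```bash
python3 -c "
from h import *
bx()"
```

```text
G box x,y,z mm [-31.  -36.1 120. ] Fx,y,z [-1.7  7.3  2.6] w 0.0332 t 43.7
```

Upright. I move off the wall, lower and set it down.

Call:
{"op": "step_arm", "data": {"moves": [0.02, 0, 0, 0, 1, 0.06, 0, 0.01, 0, 1, 0.06, 0, 0.04, 0, 1, 0.06, 0, 0.054, 0, 1, 0.06, 0, 0.054, 0, 1]}}

```text
clock: 44.2
position: [0.5074, 0.2668, 0.0838]
ee_rot: [0.0, 0.763, 0.647, -0.001]
contact_force: [-0.8, -0.1, -1.1]
width: 0.0334
```

Call:
{"op": "step_arm", "data": {"moves": [0, 0, 0.008, 0, 1, 0, 0, 0.008, 0, 1]}}

```text
clock: 44.4
position: [0.5081, 0.2672, 0.0804]
ee_rot: [0.0, 0.763, 0.647, -0.0]
contact_force: [-0.2, 0.9, -2.5]
width: 0.0332
```

Call:
{"op": "step_arm", "data": {"moves": [0, 0, 0.004, 0, 1, 0, 0, 0.004, 0, 1]}}

```text
clock: 44.6
position: [0.5084, 0.2674, 0.0796]
ee_rot: [0.0, 0.763, 0.647, 0.0]
contact_force: [-1.9, -1.4, 4.8]
width: 0.033
```

```bash
python3 -c "
from h import *
bx()"
```

```text
G box x,y,z mm [-32.6  -9.   84.6] Fx,y,z [-1.6 -1.7  4.8] w 0.033 t 44.6
```

Call:
{"op": "step_arm", "data": {"moves": [0, 0, 0.004, 0, 1, 0, 0, 0.004, 0, 1, 0, 0, -0.001, 0, 1, 0, 0, -0.001, 0, 0.4, 0, 0, -0.001, 0, -0.08]}}

```text
clock: 45.1
position: [0.511, 0.2677, 0.0794]
ee_rot: [0.002, 0.763, 0.647, 0.003]
contact_force: [4.4, -1.0, 0.8]
width: 0.0454
```

Call:
{"op": "step_arm", "data": {"moves": [0, 0, 0, 0, -0.08, 0, 0, 0, 0, -0.08, 0, 0, -0.06, 0, -0.08, 0, 0, -0.16, 0, -0.08, 0, 0, -0.28, 0, -0.08]}}

```text
clock: 45.6
position: [0.507, 0.2673, 0.2089]
ee_rot: [-0.001, 0.763, 0.647, -0.002]
contact_force: [1.1, 1.2, 0.2]
width: 0.046
```

Call:
{"op": "step_arm", "data": {"moves": [-0.2, -0.1, 0, 0, -0.2, -0.4, -0.2, 0, 0, -0.2, -0.4, -0.2, 0, 0, -0.2, -0.4, -0.2, 0, 0, -0.2, -0.4, -0.2, 0, 0, -0.2]}}

```text
clock: 46.1
position: [0.3728, 0.0846, 0.2081]
ee_rot: [-0.001, 0.763, 0.646, -0.002]
contact_force: [1.6, 1.2, -0.5]
width: 0.0512
```

```bash
python3 - <<'E'
from h import *
T,S=caps()
for c in('green','yellow'): rect(T,c); rect(S,c)
for n,d in(('top',T),('scene',S)):
    for a,ce,r in blobs(d['frame'],*COL['blue'],30): print(n,a,ce.round(1),np.round(r[1],1),round(r[2]),onz(d,*ce,.047 if n=='top' else .04).round(3)[:2], onz(d,*ce,.118).round(3)[:2])
plan([],0)
E
```

```text
green [[(142, array([177.3, 187. ]))], [(109, array([379.9, 182.7]))]]
[0.5734 0.2632 0.0925] 3.0 box [32.2 -2.6]
yellow [[(132, array([173.4, 209.3]))], [(90, array([361.2, 173.6]))]]
[0.5099 0.2735 0.0925] 3.1 box [-32.1  -2.7]
green 142 [177.3 187. ] [[171.0, 181.0], [183.0, 181.0], [183.0, 193.0], [171.0, 193.0]]
green 109 [379.9 182.7] [[370.20001220703125, 182.8000030517578], [373.29998779296875, 175.60000610351562], [388.20001220703125, 181.89999389648438], [385.1000061035156, 189.1999969482422]]
yellow 132 [173.4 209.3] [[168.0, 203.0], [179.0, 203.0], [179.0, 215.0], [168.0, 215.0]]
yellow 90 [361.2 173.6] [[352.0, 172.0], [355.1000061035156, 166.1999969482422], [369.29998779296875, 173.8000030517578], [366.1000061035156, 179.60000610351562]]
top 370 [332.7 151.3] [31.  12.6] 14 [ 0.679 -0.184] [ 0.661 -0.177]
top 41 [177.9 162.9] [13.3  3. ] 8 [0.652 0.271] [0.636 0.256]
top 62 [150.1 192.8] [ 2.9 20.4] 11 [0.565 0.351] [0.552 0.332]
top 67 [193.4 199.4] [ 3.5 21.2] 11 [0.543 0.224] [0.532 0.212]
top 191 [410.4 227.6] [ 6.5 29.3] 3 [ 0.451 -0.399] [ 0.444 -0.383]
top 36 [16
[... 255 characters left out ...]
  0.134]
scene 119 [109.5 113.8] [26.9  4.4] 76 [-0.605  0.134] [-0.378  0.037]
scene 31 [344.8 156.9] [ 2.7 11.1] 69 [0.353 0.422] [0.449 0.285]
scene 48 [387.9 162.8] [18.8  2.5] 23 [0.476 0.472] [0.555 0.328]
scene 212 [354.1 180.6] [22.4 10.3] 27 [0.465 0.314] [0.545 0.191]
scene 135 [400.9 187.2] [10.  16.2] 66 [0.582 0.366] [0.646 0.236]
scene 691 [120.1 250.4] [20.2 41.4] 37 [ 0.265 -0.293] [ 0.373 -0.332]
scene 483 [116.8 324.9] [42.7 12.2] 56 [ 0.463 -0.407] [ 0.543 -0.43 ]
scene 238 [310.5 320.1] [23.8 13. ] 68 [ 0.711 -0.165] [ 0.757 -0.222]
scene 1008 [286.2 331.3] [26.4 42. ] 63 [ 0.697 -0.214] [ 0.745 -0.263]
at [0.3738 0.0849 0.2084] jaw -9.6 w 0.0511 F [ 0.3  0.1 -0.2] t 46.2
```

```bash
python3 - <<'E'
from h import *
T=cam('top');S=cam('scene')
print('robot green ~(.573,.261) yellow ~(.5085,.2695)')
print(onz(T,177.3,187,.1)[:2],onz(T,173.4,209.3,.1)[:2]); print(onz(S,379.9,182.7,.1)[:2],onz(S,361.2,173.6,.1)[:2])
# lid plate in top view: threshold bright plate
f=T['frame']; g=cv2.cvtColor(f,cv2.COLOR_BGR2GRAY)
print('row', g[228,375:445].tolist()); print('col',g[180:275,400].tolist())
hsv=cv2.cvtColor(f,cv2.COLOR_BGR2HSV); m=cv2.inRange(hsv,*map(np.array,COL['blue'])); ys,xs=np.nonzero(m[200:260,395:425]); pts=np.array([onz(T,x+395,y+200,.047)[:2] for x,y in zip(xs,ys)]); c=pts.mean(0); w,v=np.linalg.eigh(np.cov((pts-c).T)); print(c,v[:,1],np.degrees(np.arctan2(v[1,1],v[0,1])))
plan([],0)
E
```

```text
robot green ~(.573,.261) yellow ~(.5085,.2695)
[0.57078247 0.26073574] [0.50763739 0.27087895]
[0.58106365 0.25247294] [0.51846179 0.26278843]
row [111, 104, 103, 110, 110, 116, 109, 112, 112, 116, 127, 128, 127, 122, 115, 115, 109, 106, 102, 101, 99, 98, 99, 103, 99, 98, 96, 97, 99, 97, 97, 83, 64, 42, 43, 46, 43, 44, 49, 56, 84, 96, 99, 98, 102, 98, 99, 96, 99, 101, 104, 111, 111, 109, 111, 110, 112, 104, 92, 76, 74, 74, 75, 70, 82, 94, 102, 105, 104, 98]
col [109, 108, 109, 106, 108, 109, 111, 112, 114, 114, 112, 114, 110, 111, 115, 114, 112, 116, 112, 112, 106, 101, 100, 101, 98, 98, 101, 100, 100, 96, 99, 99, 101, 96, 99, 100, 97, 101, 97, 97, 100, 100, 99, 96, 95, 99, 98, 100, 98, 98, 101, 98, 98, 98, 101, 97, 100, 99, 99, 102, 100, 98, 99, 103, 102, 101, 101, 94, 102, 100, 100, 98, 99, 98, 100, 102, 105, 108, 111, 112, 112, 111, 111, 104, 84, 76, 72, 75, 74, 74, 70, 71, 77, 71, 71]
[ 0.4514016  -0.39963504] [-0.99222873  0.12442729] 172.85231649958328
at [0.377  0.0867 0.2089] jaw -9.5 w 0.0516 F [-0.1  0.6 -0.3] t 46.3
```

```bash
python3 - <<'E'
from h import *
plan([(.40,-.10,.22,30),(.44,-.28,.2,68),(.453,-.4,.12,82.85),(.453,-.4,.035,82.85)],0)
E
```

```text
at [0.377  0.0867 0.2089] jaw -9.5 w 0.0516 F [-0.1  0.6 -0.3] t 46.3
seg [-0.361, 0.107, -0.022, -0.219] rows 4.6
seg [-0.352, -0.111, 0.04, -0.211] rows 4.4
seg [-0.114, -0.213, 0.16, -0.082] rows 2.9
seg [0.0, 0.0, 0.17, -0.0] rows 1.7
```

Call:
{"op": "step_arm", "data": {"moves": [-0.361, 0.107, -0.022, -0.219, -0.2, -0.361, 0.107, -0.022, -0.219, -0.2, -0.361, 0.107, -0.022, -0.219, -0.2, -0.361, 0.107, -0.022, -0.219, -0.2, -0.361, 0.107, -0.022, -0.219, -0.2]}}

```text
clock: 46.8
position: [0.4021, -0.1022, 0.2199]
ee_rot: [0.001, 0.522, 0.853, 0.0]
contact_force: [0.1, 0.2, 0.2]
width: 0.0513
```

Call:
{"op": "step_arm", "data": {"moves": [-0.352, -0.111, 0.04, -0.211, -0.2, -0.352, -0.111, 0.04, -0.211, -0.2, -0.352, -0.111, 0.04, -0.211, -0.2, -0.352, -0.111, 0.04, -0.211, -0.2, -0.352, -0.111, 0.04, -0.211, -0.2]}}

```text
clock: 47.3
position: [0.4327, -0.2881, 0.1983]
ee_rot: [0.001, 0.218, 0.976, -0.001]
contact_force: [-0.3, 1.0, 0.3]
width: 0.0517
```

Call:
{"op": "step_arm", "data": {"moves": [-0.114, -0.213, 0.16, -0.082, -0.2, -0.114, -0.213, 0.16, -0.082, -0.2, -0.114, -0.213, 0.16, -0.082, -0.2, -0.114, -0.213, 0.16, -0.082, -0.2]}}

```text
clock: 47.7
position: [0.4366, -0.4064, 0.115]
ee_rot: [-0.002, 0.092, 0.996, 0.001]
contact_force: [-1.0, 1.2, 0.4]
width: 0.051
```

```bash
python3 - <<'E'
from h import *
plan([(.453,-.4,.035,82.85)],0)
S=cam('scene')
for a,ce,r in blobs(S['frame'],*COL['blue'],30):
    if ce[1]>290: print(a,ce.round(1),r)
E
```

```text
at [ 0.4366 -0.4064  0.115 ] jaw 79.4 w 0.051 F [-1.   1.2  0.4] t 47.7
seg [-0.03, 0.019, 0.16, -0.019] rows 1.6
483 [116.8 324.9] ((116.69227600097656, 324.5384216308594), (42.711917877197266, 12.203404426574707), 56.3099365234375)
236 [310.5 320.1] ((310.89654541015625, 320.2413635253906), (23.76900291442871, 12.998673439025879), 68.19859313964844)
1009 [286.2 331.3] ((286.5, 331.0000305175781), (26.385601043701172, 42.0380744934082), 63.43495178222656)
```

Call:
{"op": "step_arm", "data": {"moves": [-0.03, 0.019, 0.02, -0.019, -0.2, -0.03, 0.019, 0.04, -0.019, -0.2, -0.03, 0.019, 0.04, -0.019, -0.2]}}

```text
clock: 48.05
position: [0.4524, -0.3945, 0.0987]
ee_rot: [-0.001, 0.061, 0.998, 0.001]
contact_force: [-0.5, -0.1, -0.3]
width: 0.0511
```

```bash
python3 - <<'E'
from h import *
plan([(.453,-.4,.035,82.85)],0)
E
```

```text
at [ 0.4524 -0.3945  0.0987] jaw 83.0 w 0.0511 F [-0.5 -0.1 -0.3] t 48.05
seg [-0.003, -0.011, 0.127, 0.001] rows 1.3
```

Call:
{"op": "step_arm", "data": {"moves": [0, -0.011, 0.05, 0, -0.2, 0, -0.011, 0.1, 0, -0.2, 0, -0.011, 0.124, 0, -0.2, 0, -0.011, 0.124, 0, -0.2]}}

```text
clock: 48.45
position: [0.4507, -0.4005, 0.0366]
ee_rot: [-0.001, 0.062, 0.998, 0.001]
contact_force: [0.2, 0.5, -0.6]
width: 0.051
```

Call:
{"op": "step_arm", "data": {"moves": [0, 0, 0, 0, 0.5, 0, 0, 0, 0, 1, 0, 0, 0, 0, 1, 0, 0, 0, 0, 1, 0, 0, 0, 0, 1], "force": 80}}

```text
clock: 48.95
position: [0.4524, -0.4029, 0.0396]
ee_rot: [0.001, 0.062, 0.998, -0.001]
contact_force: [-1.2, -0.4, 6.6]
width: 0.0164
```

```bash
python3 - <<'E'
from h import *
plan([],0)
E
```

```text
at [ 0.4524 -0.4029  0.0396] jaw 82.9 w 0.0164 F [-1.2 -0.4  6.6] t 48.95
```

Call:
{"op": "step_arm", "data": {"moves": [0, 0, -0.08, 0, 1, 0, 0, -0.18, 0, 1, 0, 0, -0.28, 0, 1, 0, 0, -0.38, 0, 1, 0, 0, -0.42, 0, 1]}}

```text
clock: 49.45
position: [0.453, -0.4031, 0.2537]
ee_rot: [0.003, 0.062, 0.998, -0.003]
contact_force: [0.1, -0.6, -2.3]
width: 0.0161
```

```bash
python3 - <<'E'
from h import *
plan([(.48,-.22,.25,82.9),(.50,-.03,.25,82.9),(.52,.13,.25,82.9),(.5435,.2725,.25,80.5)],0)
for n in('top','scene'):
    S=cam(n)
    for a,ce,r in blobs(S['frame'],*COL['blue'],30):
        if ce[0]>390 or ce[1]>220: print(n,a,ce.round(1),r)
E
```

```text
at [ 0.453  -0.4031  0.2537] jaw 82.9 w 0.0161 F [ 0.1 -0.6 -2.3] t 49.45
seg [-0.009, 0.37, 0.007, 0.0] rows 3.7
seg [0.007, 0.382, -0.0, -0.0] rows 3.8
seg [-0.0, 0.322, -0.0, -0.0] rows 3.2
seg [-0.011, 0.289, -0.0, 0.013] rows 2.9
top 110 [429.  229.4] ((429.0, 229.0), (8.0, 14.0), 0.0)
top 37 [165.5 230.4] ((165.52999877929688, 230.2899932861328), (13.293608665466309, 2.6870059967041016), 8.130102157592773)
scene 135 [400.9 187.2] ((400.8968811035156, 187.26806640625), (9.95039176940918, 16.24553871154785), 66.03751373291016)
scene 511 [ 87.3 228.5] ((85.80768585205078, 226.96151733398438), (44.09866714477539, 15.254256248474121), 56.3099365234375)
scene 239 [310.5 320.1] ((310.89654541015625, 320.2413635253906), (23.76900291442871, 12.998673439025879), 68.19859313964844)
scene 1009 [286.2 331.3] ((286.5, 331.0000305175781), (26.385601043701172, 42.0380744934082), 63.43495178222656)
```

Lid held (load about 2 N). I carry it over.

Call:
{"op": "step_arm", "data": {"moves": [0, 0.08, 0.005, 0, 1, -0.004, 0.17, 0.007, 0, 1, -0.009, 0.26, 0.007, 0, 1, -0.009, 0.34, 0.007, 0, 1, -0.009, 0.37, 0.007, 0, 1]}}

```text
clock: 50.05
position: [0.4773, -0.2142, 0.2418]
ee_rot: [-0.002, 0.06, 0.998, 0.002]
contact_force: [-0.6, -0.9, -1.4]
width: 0.0166
```

Call:
{"op": "step_arm", "data": {"moves": [0, 0.09, 0, 0, 1, 0.004, 0.18, 0, 0, 1, 0.007, 0.27, 0, 0, 1, 0.007, 0.35, 0, 0, 1, 0.007, 0.382, 0, 0, 1]}}

```text
clock: 50.55
position: [0.4977, -0.0257, 0.2424]
ee_rot: [-0.002, 0.06, 0.998, 0.001]
contact_force: [-0.2, -1.3, -2.3]
width: 0.0161
```

Call:
{"op": "step_arm", "data": {"moves": [0, 0.08, 0, 0, 1, 0, 0.16, 0, 0, 1, 0, 0.24, 0, 0, 1, 0, 0.3, 0, 0, 1, 0, 0.322, 0, 0, 1]}}

```text
clock: 51.05
position: [0.518, 0.1332, 0.2422]
ee_rot: [-0.002, 0.06, 0.998, 0.0]
contact_force: [0.3, -0.3, -0.8]
width: 0.0164
```

Call:
{"op": "step_arm", "data": {"moves": [-0.003, 0.08, 0, 0.004, 1, -0.006, 0.16, 0, 0.008, 1, -0.011, 0.24, 0, 0.013, 1, -0.011, 0.289, 0, 0.013, 1, -0.011, 0.289, 0, 0.013, 1]}}

```text
clock: 51.55
position: [0.542, 0.2757, 0.2422]
ee_rot: [-0.001, 0.081, 0.997, -0.0]
contact_force: [-0.6, -0.8, -3.0]
width: 0.0166
```

```bash
python3 - <<'E'
from h import *
plan([(.5435,.2725,.20,80.5)],0); T,S=caps()
E
```

```text
at [0.542  0.2757 0.2422] jaw 80.7 w 0.0166 F [-0.6 -0.8 -3. ] t 51.55
seg [-0.004, -0.006, 0.084, 0.001] rows 0.8
green [[], [(109, array([379.9, 182.7]))]]
list index out of range
yellow [[], [(96, array([361. , 173.7]))]]
list index out of range
```

Call:
{"op": "step_arm", "data": {"moves": [-0.004, -0.006, 0.06, 0.001, 1, -0.004, -0.006, 0.12, 0.001, 1, -0.004, -0.006, 0.125, 0.001, 1, -0.004, -0.006, 0.125, 0.001, 1, -0.004, -0.006, 0.125, 0.001, 1]}}

```text
clock: 52.15
position: [0.5444, 0.2699, 0.1833]
ee_rot: [0.001, 0.084, 0.996, 0.0]
contact_force: [0.1, 0.6, -1.7]
width: 0.0164
```

```bash
python3 - <<'E'
from h import *
plan([(.5435,.2725,.17,80.5)],0)
S=cam('scene');T=cam('top')
cv2.imwrite('pics/c14.png',np.hstack([cv2.resize(S['frame'][100:230,300:430],(500,500),interpolation=cv2.INTER_CUBIC),cv2.resize(T['frame'][140:250,130:196],(300,500),interpolation=cv2.INTER_CUBIC)]))
E
```

```text
at [0.5444 0.2699 0.1833] jaw 80.4 w 0.0164 F [ 0.1  0.6 -1.7] t 52.15
seg [0.003, 0.005, 0.027, -0.001] rows 0.3
```

View pics/c14.png

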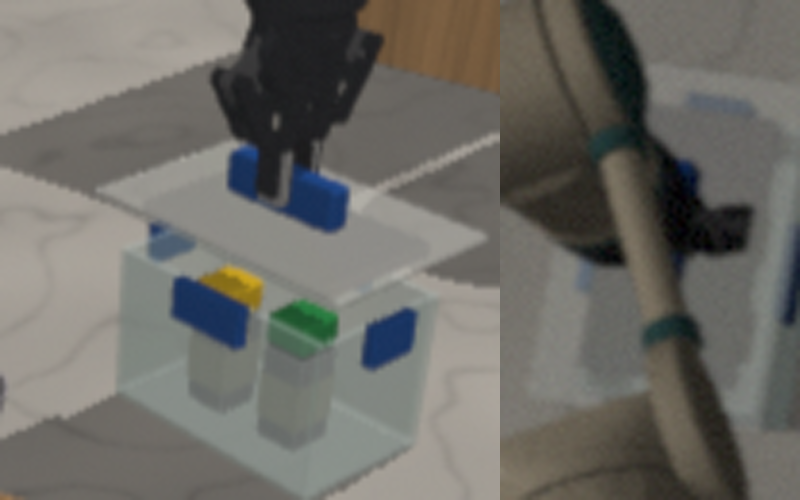

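The lid hangs level and square over the box, with both canisters upright inside. I lower it with force checks.

Call:
{"op": "step_arm", "data": {"moves": [0.003, 0.005, 0.01, 0, 1, 0.003, 0.005, 0.03, 0, 1, 0.003, 0.005, 0.04, 0, 1, 0.003, 0.005, 0.04, 0, 1]}}

```text
clock: 52.65
position: [0.5413, 0.2729, 0.1603]
ee_rot: [-0.001, 0.083, 0.997, -0.001]
contact_force: [-0.4, -0.5, -3.1]
width: 0.0158
```

```bash
python3 - <<'E'
from h import *
plan([(.5435,.2725,.15,80.5)],0)
E
```

```text
at [0.5413 0.2729 0.1603] jaw 80.4 w 0.0158 F [-0.4 -0.5 -3.1] t 52.65
seg [-0.005, -0.0, 0.021, -0.0] rows 0.2
```

Call:
{"op": "step_arm", "data": {"moves": [0, 0, 0.005, 0, 1, 0, 0, 0.01, 0, 1, 0, 0, 0.01, 0, 1]}}

```text
clock: 52.95
position: [0.5421, 0.2731, 0.1564]
ee_rot: [-0.0, 0.083, 0.997, -0.0]
contact_force: [0.4, 0.1, -2.6]
width: 0.0161
```

```bash
python3 - <<'E'
from h import *
plan([(.5435,.2725,.15,80.5)],0); bx()
E
```

```text
at [0.5421 0.2731 0.1564] jaw 80.4 w 0.0161 F [ 0.4  0.1 -2.6] t 52.95
seg [-0.003, -0.001, 0.013, -0.0] rows 0.1
G box x,y,z mm [ -0.2   2.  161.4] Fx,y,z [ 0.4  0.2 -2.6] w 0.0161 t 52.95
```

Call:
{"op": "step_arm", "data": {"moves": [-0.002, 0, 0.004, 0, 1, -0.002, 0, 0.004, 0, 1]}}

```text
clock: 53.15
position: [0.5433, 0.2729, 0.1546]
ee_rot: [0.0, 0.083, 0.997, -0.0]
contact_force: [-0.3, -0.9, -2.5]
width: 0.0163
```

Call:
{"op": "step_arm", "data": {"moves": [0, 0, 0.004, 0, 1, 0, 0, 0.004, 0, 1]}}

```text
clock: 53.35
position: [0.5431, 0.2729, 0.1525]
ee_rot: [-0.0, 0.084, 0.997, -0.0]
contact_force: [0.1, 0.1, -1.7]
width: 0.0164
```

Call:
{"op": "step_arm", "data": {"moves": [0, 0, 0.004, 0, 1, 0, 0, 0.004, 0, 1]}}

```text
clock: 53.55
position: [0.5433, 0.273, 0.1508]
ee_rot: [0.0, 0.083, 0.997, 0.0]
contact_force: [0.3, 0.6, -2.0]
width: 0.0162
```

Call:
{"op": "step_arm", "data": {"moves": [0, 0, 0.002, 0, 1, 0, 0, 0.002, 0, 1]}}

```text
clock: 53.75
position: [0.5434, 0.273, 0.1505]
ee_rot: [0.0, 0.083, 0.997, 0.0]
contact_force: [-0.8, -0.2, 3.5]
width: 0.0167
```

The plug is in and the lid is on the raised tabs, at exactly the expected height. I press it down.

Call:
{"op": "step_arm", "data": {"moves": [0, 0, 0.004, 0, 1, 0, 0, 0.004, 0, 1]}}

```text
clock: 53.95
position: [0.5434, 0.273, 0.1487]
ee_rot: [0.001, 0.083, 0.997, 0.0]
contact_force: [-1.3, -0.2, 4.7]
width: 0.0164
```

Call:
{"op": "step_arm", "data": {"moves": [0, 0, 0.004, 0, 1, 0, 0, 0.004, 0, 1]}}

```text
clock: 54.15
position: [0.5434, 0.273, 0.1466]
ee_rot: [0.0, 0.083, 0.997, 0.0]
contact_force: [-2.1, -0.6, 4.6]
width: 0.0164
```

Call:
{"op": "step_arm", "data": {"moves": [0, 0, 0.004, 0, 1, 0, 0, 0.004, 0, 1]}}

```text
clock: 54.35
position: [0.5434, 0.273, 0.1457]
ee_rot: [0.001, 0.083, 0.997, 0.0]
contact_force: [-2.5, -0.4, 8.5]
width: 0.0164
```

```bash
python3 - <<'E'
from h import *
plan([],0); bx()
E
```

```text
at [0.5434 0.273  0.1457] jaw 80.4 w 0.0164 F [-2.5 -0.4  8.5] t 54.35
G box x,y,z mm [  1.    2.2 150.7] Fx,y,z [-2.4 -0.8  8.5] w 0.0164 t 54.35
```

Call:
{"op": "step_arm", "data": {"moves": [0, 0, 0.002, 0, 1, 0, 0, 0.002, 0, 1]}}

```text
clock: 54.55
position: [0.5434, 0.273, 0.1456]
ee_rot: [0.001, 0.083, 0.997, 0.0]
contact_force: [-4.0, -1.4, 13.2]
width: 0.0168
```

Call:
{"op": "step_arm", "data": {"moves": [0, 0, 0.002, 0, 1, 0, 0, 0.002, 0, 1, 0, 0, 0.002, 0, 1]}}

```text
clock: 54.85
position: [0.5434, 0.2731, 0.1456]
ee_rot: [0.001, 0.083, 0.997, 0.0]
contact_force: [-5.3, -2.3, 18.8]
width: 0.0163
```

```bash
python3 - <<'E'
from h import *
plan([],0); bx()
E
```

```text
at [0.5434 0.2731 0.1456] jaw 80.4 w 0.0163 F [-5.3 -2.3 18.8] t 54.85
G box x,y,z mm [  1.    2.3 150.6] Fx,y,z [-4.8 -3.2 18.8] w 0.0163 t 54.85
```

Hard stop 5 mm lower, so it is seated. I ease off, open, rise, then press once more on the handle top with shut fingers.

Call:
{"op": "step_arm", "data": {"moves": [0, 0, -0.005, 0, 1, 0, 0, -0.006, 0, 0.6, 0, 0, -0.006, 0, 0, 0, 0, -0.006, 0, -0.2, 0, 0, -0.006, 0, -0.2]}}

```text
clock: 55.35
position: [0.5431, 0.2729, 0.1441]
ee_rot: [-0.0, 0.084, 0.997, -0.0]
contact_force: [-0.1, -0.2, -0.4]
width: 0.0515
```

Call:
{"op": "step_arm", "data": {"moves": [0, 0, 0, 0, -0.2, 0, 0, -0.06, 0, -0.2, 0, 0, -0.12, 0, -0.2, 0, 0, -0.12, 0, 1, 0, 0, -0.12, 0, 1]}}

```text
clock: 55.85
position: [0.5435, 0.2731, 0.2052]
ee_rot: [0.001, 0.083, 0.997, 0.0]
contact_force: [-0.5, 0.1, -0.6]
width: 0.0232
```

Call:
{"op": "step_arm", "data": {"moves": [0, 0, 0, 0, 1, 0, 0, 0, 0, 1, 0, 0, 0.04, 0, 1, 0, 0, 0.05, 0, 1, 0, 0, 0.05, 0, 1]}}

```text
clock: 56.35
position: [0.5421, 0.2725, 0.178]
ee_rot: [-0.002, 0.083, 0.997, -0.001]
contact_force: [-0.4, -0.1, 0.6]
width: 0.0
```

```bash
python3 - <<'E'
from h import *
plan([],0); bx()
E
```

```text
at [0.5421 0.2725 0.178 ] jaw 80.4 w 0.0 F [-0.4 -0.1  0.6] t 56.35
G box x,y,z mm [-1.00e-01  1.50e+00  1.83e+02] Fx,y,z [-0.4 -0.2  0.6] w 0.0 t 56.35
```

Call:
{"op": "step_arm", "data": {"moves": [0, 0, 0.01, 0, 1, 0, 0, 0.018, 0, 1, 0, 0, 0.02, 0, 1, 0, 0, 0.022, 0, 1]}}

```text
clock: 56.75
position: [0.5433, 0.273, 0.1688]
ee_rot: [0.0, 0.083, 0.997, 0.0]
contact_force: [0.3, 0.4, -0.3]
width: -0.0002
```

Call:
{"op": "step_arm", "data": {"moves": [0, 0, 0.002, 0, 1, 0, 0, 0.002, 0, 1]}}

```text
clock: 56.95
position: [0.5432, 0.273, 0.1678]
ee_rot: [0.0, 0.083, 0.997, -0.0]
contact_force: [-0.1, 1.2, 0.1]
width: 0.0002
```

Call:
{"op": "step_arm", "data": {"moves": [0, 0, 0.002, 0, 1, 0, 0, 0.002, 0, 1]}}

```text
clock: 57.15
position: [0.5434, 0.273, 0.1671]
ee_rot: [0.0, 0.083, 0.997, 0.0]
contact_force: [-0.0, -1.2, 0.9]
width: -0.0006
```

Call:
{"op": "step_arm", "data": {"moves": [0, 0, 0.002, 0, 1, 0, 0, 0.002, 0, 1]}}

```text
clock: 57.35
position: [0.5434, 0.273, 0.1671]
ee_rot: [0.001, 0.083, 0.997, 0.0]
contact_force: [-1.8, -0.8, 6.6]
width: -0.0001
```

Contact at exactly the seated height (0.167). I press to about 17 N, then retreat.

Call:
{"op": "step_arm", "data": {"moves": [0, 0, 0.002, 0, 1, 0, 0, 0.004, 0, 1, 0, 0, 0.004, 0, 1]}}

```text
clock: 57.65
position: [0.5434, 0.273, 0.167]
ee_rot: [0.001, 0.083, 0.997, 0.0]
contact_force: [-4.7, -1.6, 15.7]
width: 0.0
```

Call:
{"op": "step_arm", "data": {"moves": [0, 0, -0.04, 0, 1, 0, 0, -0.14, 0, 1, 0, 0, -0.2, 0, 1, 0, 0, -0.2, 0, 1]}}

```text
clock: 58.05
position: [0.5457, 0.2739, 0.2693]
ee_rot: [0.005, 0.083, 0.996, 0.002]
contact_force: [-0.1, 0.3, -0.5]
width: -0.0003
```

Call:
{"op": "step_arm", "data": {"moves": [0, -0.1, 0, 0, 1, 0.1, -0.2, 0, 0, 1, 0.2, -0.3, 0, 0, 1, 0.2, -0.4, 0, 0, 1, 0.2, -0.4, 0, 0, 1]}}

```text
clock: 58.55
position: [0.4082, 0.0907, 0.2627]
ee_rot: [-0.001, 0.083, 0.997, -0.001]
contact_force: [0.5, -0.4, 0.3]
width: 0.0001
```

```bash
python3 - <<'E'
from h import *
plan([],0); T,S=caps()
U=np.array([.161,.987]);W=np.array([.987,-.161])
for n,d in(('top',T),('scene',S)):
    hsv=cv2.cvtColor(d['frame'],cv2.COLOR_BGR2HSV)
    for a,ce,r in blobs(d['frame'],(105,50,40),(125,255,255),10):
        if (n=='top' and ce[0]<230 and 140<ce[1]<260) or (n=='scene' and 330<ce[0]<420 and 130<ce[1]<220): print(n,a,ce.round(1),np.round(r[1],1),round(r[2]))
    print(n,'handle expected',proj(d,[.5435,.273,.15]).round(1), 'if 5mm up',proj(d,[.5435,.273,.155]).round(1))
m=cv2.inRange(cv2.cvtColor(T['frame'],cv2.COLOR_BGR2HSV),*map(np.array,COL['blue'])); sub=m[175:215,150:190]; ys,xs=np.nonzero(sub); pts=np.array([onz(T,x+150,y+175,.153)[:2] for x,y in zip(xs,ys)]); c=pts.mean(0); w,v=np.linalg.eigh(np.cov((pts-c).T)); print('handle',c,np.degrees(np.arctan2(v[1,1],v[0,1])),len(pts))
E
```

```text
at [0.4082 0.0907 0.2627] jaw 80.4 w 0.0001 F [ 0.5 -0.4  0.3] t 58.55
green [[], []]
list index out of range
yellow [[], []]
list index out of range
top 266 [168.6 194.2] [ 8.3 32.9] 10
top handle expected [168.9 193.7] if 5mm up [168.5 193.4]
scene 399 [373.5 162. ] [33.5 12.6] 25
scene 224 [353.8 183.1] [23.7 10.3] 27
scene 122 [400.6 190.7] [ 8. 17.] 63
scene handle expected [373.5 157.3] if 5mm up [373.7 155.5]
handle [0.54243641 0.27396604] 170.37791657009848 181
```

```bash
python3 - <<'E'
from h import *
S=cam('scene');T=cam('top'); W=np.array([.987,-.161]);o=np.array([.5435,.273])
a,b=[proj(S,[*(o+W*s),.14]) for s in(-.045,.045)]; print('handle axis expected deg',np.degrees(np.arctan2(*(b-a)[::-1])))
m=cv2.inRange(cv2.cvtColor(S['frame'],cv2.COLOR_BGR2HSV),*map(np.array,COL['blue'])); ys,xs=np.nonzero(m[145:178,350:395]); w,v=np.linalg.eigh(np.cov(xs,ys)); print('obs',np.degrees(np.arctan2(v[1,1],v[0,1])),len(xs))
for n,d,r in(('scene',S,(160,250,330,420)),('top',T,(150,250,140,210))):
    h=cv2.cvtColor(d['frame'],cv2.COLOR_BGR2HSV)[r[0]:r[1],r[2]:r[3]]
    for c,lo,hi in(('green',(50,45,30),(85,255,255)),('yellow',(16,45,50),(35,255,255))):
        k=cv2.inRange(h,np.array(lo),np.array(hi)); ys,xs=np.nonzero(k); print(n,c,len(xs),(xs.mean()+r[2],ys.mean()+r[0]) if len(xs) else None)
for c,p in(('green',(.573,.261)),('yellow',(.5085,.2695))): print(c,'side of cap expected',proj(S,[*p,.09]).round(1),'band',proj(S,[*p,.05]).round(1))
E
```

```text
handle axis expected deg 24.033347680286422
obs -155.6516883865607 348
scene green 18 (np.float64(374.8888888888889), np.float64(189.88888888888889))
scene yellow 46 (np.float64(335.39130434782606), np.float64(245.1086956521739))
top green 18 (np.float64(179.55555555555554), np.float64(236.77777777777777))
top yellow 1261 (np.float64(193.65027755749406), np.float64(223.14591593973037))
green side of cap expected [378.6 184. ] band [377.  197.7]
yellow side of cap expected [359.2 175. ] band [358.  188.3]
```

```bash
python3 -c "
from h import *
print(job.sign_off())"
```

```text
the job is handed in; nothing more can be done
None
```

The job is done and handed in at about 59 s of the 210 s. No verdict was reported.

Only the green and yellow canisters were present; I saw no red one in any view. The blue and purple look-alikes were left alone.

- **Parking:** Both canisters were parked on the rest, caps up and let go. Green slid over the foot ledge twice. I then turned it past 45° and set its foot in the groove, and it stayed.
- **Into the box:** I turned each canister upright against the back of the rest and the inner box wall, then set it down. With the lid hanging above, one picture showed both upright. Measured box x was about +32 and −32 mm, with y about −3 mm for both.
- **Lid:** It touched the raised tabs at the expected height and went down 4.9 mm to a hard stop at about 19 N. A second press on the handle at 16 N gave the same seated height.

**Last checks:**
- The handle was about 1 mm from where I let it go, within 0.5° of the box's direction and level.
- The right and far tabs were visibly lower. The near and left tabs were hidden under the lid, so I judge them down only from the lid height and the hard stop.
- After closing, the caps were mostly hidden by the lid. I found 18 green pixels near where green's cap should be, and no yellow at its expected spot.
- My estimate of a canister's tilt in the hand from the picture edges was unreliable, so I relied on contact forces instead.
- I did not measure the cups and bowl again at the end. No move touched them as far as I could tell.

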